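Close the filter cell: four crank nuts, cross order

ROBOT

A 7-joint arm with a two-finger parallel gripper is mounted at the origin on the work surface. World frame = base frame: x ahead of the robot, y to its left, z up, the work surface at z = 0. Lengths are in m, angles in rad, forces in N, time in s.
With the tool pointing down it reaches from about 0.4 to 0.85 m from the base axis. Payload 4.5 kg.
Tool frame: the origin (TCP) lies at the centre of the arm's flange, where the gripper is bolted on; the fingertips stand r.tcp_to_tips ahead of it and the grasp point (between the pads) lies 147 mm ahead of it (r.tcp_to_tips is the distance from the TCP to the fingertips, in m); x points along the fingers, y is the direction in which the jaws open and shut, and the axes are right-handed (so a half turn about x gives the same grasp; the last joint's range is limited). The gripper opens to 88 mm and grips with 3 to 60 N. Pads are 18 mm wide; open, the fingers measure 123 mm over their backs; the gripper's body (75 mm by 187 mm) begins 45 mm behind the grasp point.
Start: joints at [-1.111, 0.689, -0.195, 1.565, 0.157, 0.902, -0.215], TCP at [0.258, 0.569, 0.405] pointing down, gripper open.
Joint ranges: [-3.01, 3.01], [-0.46, 2.08], [-1.47, 1.51], [0.13, 2.56], [-1, 4.14], [0.04, 2.09], [-2.66, 2.66]. Speed limits (rad/s): [2.57, 2.57, 3.14, 3.14, 3.14, 3.14, 3.14].

INTERFACE

Orientations are given as a unit quaternion [x, y, z, w].
In Python, from plant import r, eyes gives the robot as it stands.
- The arm moves only by the tool carry_out, never from a script. Its argument "targets" is text: rows parted by semicolons, each of 5 numbers parted by spaces: the opening, from 0 (shut) to 1 (fully open), then the shift along the tool's x, y, z in mm, then the turn about the tool's x in rad. A call has 1 to 20 rows; each row shifts and turns the commanded pose from where the row before left it, along the tool's axes as they then stand; what a row does not reach is not made up. A row lasts 1/12 s, in which the tool goes at most 41.7 mm and 7.16 degrees, less where a joint would pass 70% of its speed; a pose out of reach is approached as far as the arm can. A call is refused whole if a number of a shift passes 41.7 or a number of a turn 0.125, either way. A call with a gripper value outside its range is refused whole. The fingers move at their own pace and stop on an object; "force" is the grip in N (left out, the last holds). Time passes only in rows, so rows that do not move let the fingers close. It gives the time, the measured TCP pose, the force and the opening at its end, in the units of the state.
- r.get_state(): the state, without advancing time (a new reading comes with each control period).
- eyes.snapshot(name): name is "side" or "top"; returns (picture, depth): 480x640x3 uint8, blue, green, red; 480x640 float32, m along the optical axis (not along the pixel's ray), 0 where there is no reading.
- eyes.camera_params(name): a dict with "intrinsics" (3x3 intrinsics, pixels), "rvec" (rotation vector, rad) and "tvec" (3), from world to camera coordinates, as OpenCV has them. Camera axes: x right, y down, z forward; pixel columns grow to the right and rows downward; lengths in m; the calibration is good to about 2 mm. A picture is of the moment at which its call begins. camera_params takes no time and is no camera call.
- r.finish_job(): hands the job in, once; it reports no verdict.
The state is a dict: "clock": time; "q": joint angles; "qd": joint speeds; "joint_torque": joint torques, N m; "tool_pos": TCP position; "eef_rot": TCP orientation; "contact_force": force on the tool from outside, world axes, zero at the start; "moment": the same for the moment, N m; "opening": opening from 0.0 (shut) to 1.0 (fully open).
Only numpy, scipy, OpenCV 4.12 (cv2) and the standard library are available. Lean on these libraries where they do the work, as an engineer would, in place of code of your own. Each camera call takes 0.05 s, during which the arm holds its last target.

TASK

Seat the cover plate of the filter cell evenly: tighten its four crank nuts clockwise, one at a time, each about half a turn until you feel it come up firm and no further. Go crosswise: the red one first, then the one diagonally opposite, then the other two in either order. Do not force a nut beyond firm, leave the tube rack and vials alone, and let go at the end.

Things in the scene. Friction and masses are not known exactly. Their poses are not given: they have to be found in the camera images.
- cell: filter cell: black plastic block 150 x 150 x 40 mm, fixed to the bench at any yaw; origin at the centre of its underside, z up. Four nuts with crank levers stand at the corners of a 110 mm square centred on it: nut 1 (red grip) at cell x, y = (+55, +55) mm, nut 2 (-55, +55), nut 3 (-55, -55), nut 4 (+55, -55). So 1 and 3 are diagonal, 2 and 4 are diagonal. Only nut 1's grip is red.
- plate: aluminium cover plate with a round window, 146 x 146 x 10 mm, on the cell under the nuts; origin at the centre of its underside. It sinks about 1.5 mm in all as the nuts turn (3 mm per full turn), until its underside is 42 mm above the bench.
- nut1 (a point): nut 1: on its vertical axis, at its lever's top face, 69 to 71 mm above the bench. Clockwise from above tightens. It runs stiffly (0.12 N m, about 3 N at the grip) for 145 to 200 degrees, differing each time and not visible, then comes up firm: the load climbs by 2.6 N m per rad (about 1.8 N per mm at the grip). Tight once firmness is felt (7 to 12 N at the grip); stays where left.
- grip1 (a point): centre of the red upright plastic grip of nut 1: cylinder of 16 mm diameter, 42 mm tall, its foot 1 mm above the 12 mm wide lever, 38 mm from the nut's axis. It spins freely on its own pin, so fingers that pinch it can carry it round the nut without turning. It swings round the outer side of the plate, and only other grips (over 40 mm away) are as tall.
- stud1_tip (a point): tip of the steel stud of nut 1, on the nut's axis, 75 mm above the bench; its x axis is parallel to the cell's x axis while unstrained. It twists as the nut is forced beyond firm; more than 14 degrees (about 17 N at the grip) ruins it.
- nut2 (a point): nut 2: on its vertical axis, at its lever's top face, 69 to 71 mm above the bench. Clockwise from above tightens. It runs stiffly (0.12 N m, about 3 N at the grip) for 145 to 200 degrees, differing each time and not visible, then comes up firm: the load climbs by 2.6 N m per rad (about 1.8 N per mm at the grip). Tight once firmness is felt (7 to 12 N at the grip); stays where left.
- grip2 (a point): centre of the blue upright plastic grip of nut 2: cylinder of 16 mm diameter, 42 mm tall, its foot 1 mm above the 12 mm wide lever, 38 mm from the nut's axis. It spins freely on its own pin, so fingers that pinch it can carry it round the nut without turning. It swings round the outer side of the plate, and only other grips (over 40 mm away) are as tall.
- stud2_tip (a point): tip of the steel stud of nut 2, on the nut's axis, 75 mm above the bench; its x axis is parallel to the cell's x axis while unstrained. It twists as the nut is forced beyond firm; more than 14 degrees (about 17 N at the grip) ruins it.
- nut3 (a point): nut 3: on its vertical axis, at its lever's top face, 69 to 71 mm above the bench. Clockwise from above tightens. It runs stiffly (0.12 N m, about 3 N at the grip) for 145 to 200 degrees, differing each time and not visible, then comes up firm: the load climbs by 2.6 N m per rad (about 1.8 N per mm at the grip). Tight once firmness is felt (7 to 12 N at the grip); stays where left.
- grip3 (a point): centre of the blue upright plastic grip of nut 3: cylinder of 16 mm diameter, 42 mm tall, its foot 1 mm above the 12 mm wide lever, 38 mm from the nut's axis. It spins freely on its own pin, so fingers that pinch it can carry it round the nut without turning. It swings round the outer side of the plate, and only other grips (over 40 mm away) are as tall.
- stud3_tip (a point): tip of the steel stud of nut 3, on the nut's axis, 75 mm above the bench; its x axis is parallel to the cell's x axis while unstrained. It twists as the nut is forced beyond firm; more than 14 degrees (about 17 N at the grip) ruins it.
- nut4 (a point): nut 4: on its vertical axis, at its lever's top face, 69 to 71 mm above the bench. Clockwise from above tightens. It runs stiffly (0.12 N m, about 3 N at the grip) for 145 to 200 degrees, differing each time and not visible, then comes up firm: the load climbs by 2.6 N m per rad (about 1.8 N per mm at the grip). Tight once firmness is felt (7 to 12 N at the grip); stays where left.
- grip4 (a point): centre of the blue upright plastic grip of nut 4: cylinder of 16 mm diameter, 42 mm tall, its foot 1 mm above the 12 mm wide lever, 38 mm from the nut's axis. It spins freely on its own pin, so fingers that pinch it can carry it round the nut without turning. It swings round the outer side of the plate, and only other grips (over 40 mm away) are as tall.
- stud4_tip (a point): tip of the steel stud of nut 4, on the nut's axis, 75 mm above the bench; its x axis is parallel to the cell's x axis while unstrained. It twists as the nut is forced beyond firm; more than 14 degrees (about 17 N at the grip) ruins it.
- tube_rack: clear rack 220 x 75 mm, 98 mm high, of red-capped blood tubes, standing on the bench; origin at the centre of its underside. Leave alone.
- vial_a: small glass vial with red contents and a metal cap, 26 mm diameter, 57 mm high, standing; origin at the centre of its underside. Leave alone.
- vial_b: the same vial with clear contents. Leave alone.
There are look-alikes about, which are no part of the job. There is more than one size of the cell; the job needs the larger. Of the things that look like the plate, the smaller one is meant.

How it is judged:
By the outcome, as a careful person would: the job done as asked, in the order asked, and still so for the second after the job is handed in, with the robot touching nothing.
It also fails if it takes over 72 s, if anything falls off the work surface, if the arm or the gripper's body presses on something with over 40 N, if the wrist force passes 120 N, or if a joint passes its speed limit or range.

## Working session

There is one attempt and no reset: what is moved stays moved. The work goes in short steps, Python scripts to look and compute and a tool call to move; the robot and the scene stay as the last step left them, time stands still between calls to the robot, and variables do not carry over. Pictures are saved under pics/ and viewed, and the job is handed in when it is done.

Besides the shell and the picture viewer there is one more tool, called after ">>>" as name(argument=value, ...) on one line, values as JSON. carry_out: Moves the arm, as the interface text tells. Its arguments: {"type":"object","properties":{"targets":{"type":"string"},"force":{"type":"number"}},"required":["targets"]}

```bash
ls; mkdir -p pics; python3 - <<'E'
from plant import r, eyes
import cv2,numpy as np
print(r.tcp_to_tips); print(r.get_state())
for n in("side","top"):
    p,d=eyes.snapshot(n); cv2.imwrite(f"pics/{n}0.png",p); np.savez(f"{n}0.npz",p=p,d=d); print(eyes.camera_params(n))
E
```

```text
pics
0.166
{'clock': 0.0, 'q': array([-1.111231  ,  0.690008  , -0.19451415,  1.56635826,  0.15729241,
        0.90248406, -0.21513751]), 'qd': array([ 1.80220720e-03,  1.03259816e-03, -3.03623626e-04, -1.26996320e-03,
       -8.92837010e-04, -6.61936015e-05, -8.11768382e-04]), 'joint_torque': array([ 5.68783412e-05, -5.27553463e+01, -1.26670025e+00, -1.53426182e+01,
       -5.26420679e-02,  6.41363018e-03,  1.68145425e-04]), 'tool_pos': array([0.25802335, 0.56888894, 0.40389097]), 'eef_rot': array([ 0.14872808,  0.69124315, -0.15003407,  0.69105184]), 'contact_force': array([ 0.42747833,  0.11307428, -0.19715711]), 'moment': array([-0.00041782,  0.01949288, -0.01159336]), 'opening': 1.0033103816473152}
{'intrinsics': array([[468.71050654,   0.        , 324.72333936],
       [  0.        , 468.71050654, 240.37901021],
       [  0.        ,   0.        ,   1.        ]]), 'rvec': array([ 0.19841169, -2.80628953,  1.24172756]), 'tvec': array([0.60561184, 0.10945563, 1.05279765])}
{'intrinsics': array([[469.3997897 ,   0.        , 324.88997882],
       [  0.        , 469.3997897 , 246.6241386 ],
       [  0.        ,   0.        ,   1.        ]]), 'rvec': array([ 2.15931992, -2.19440765,  0.08888054]), 'tvec': array([0.01536151, 0.63420921, 1.22718183])}
```

View pics/top0.png

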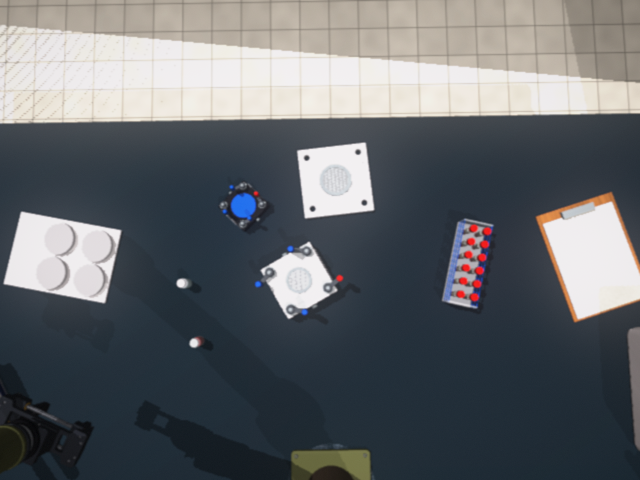

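View pics/side0.png

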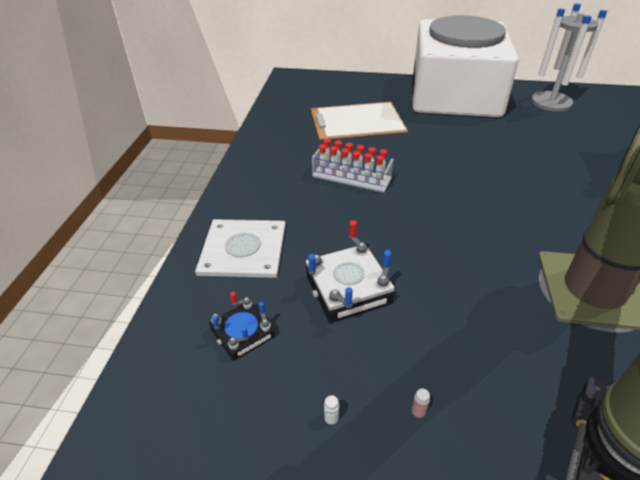

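Top view: larger cell with a white plate at (299,280), red grip at (340,279), blue grips at (291,249), (258,284) and (304,311). Possible mix-ups are the small cell with a blue window at (243,205), with its own red grip at (256,193), and the larger loose plate at (336,180). I choose the cell at (299,280), the larger one with the smaller plate, and check it in a crop.

```bash
cat > h.py <<'E'
import cv2,numpy as np
from plant import r,eyes
def cam(n):
    c=eyes.camera_params(n);R=cv2.Rodrigues(c['rvec'])[0];return c['intrinsics'],R,c['tvec']
def ray(n,u,v,z):
    K,R,t=cam(n);d=R.T@np.linalg.inv(K)@[u,v,1];o=-R.T@t
    return o+d*(z-o[2])/d[2]
def proj(n,P):
    K,R,t=cam(n);return cv2.projectPoints(np.atleast_2d(np.array(P,float)),R,t,K,None)[0].reshape(-1,2)
def dpt(n,u,v,d):
    K,R,t=cam(n);c=np.linalg.inv(K)@[u,v,1]*d;return R.T@(c-t)
E
python3 - <<'E'
import cv2,numpy as np
a=np.load('top0.npz')['p'][230:335,235:365];b=np.load('side0.npz')['p'][210:325,290:410]
cv2.imwrite('pics/ct.png',cv2.resize(a,None,fx=6,fy=5.7142857,interpolation=2)[:600])
cv2.imwrite('pics/cs.png',cv2.resize(b,None,fx=5,fy=5,interpolation=2)[:600])
E
```

```text
(no output)
```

View pics/ct.png

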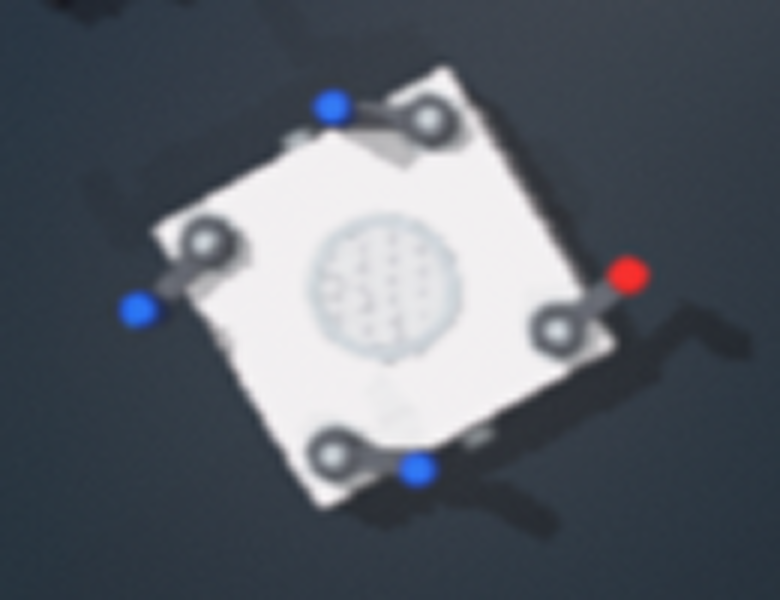

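View pics/cs.png

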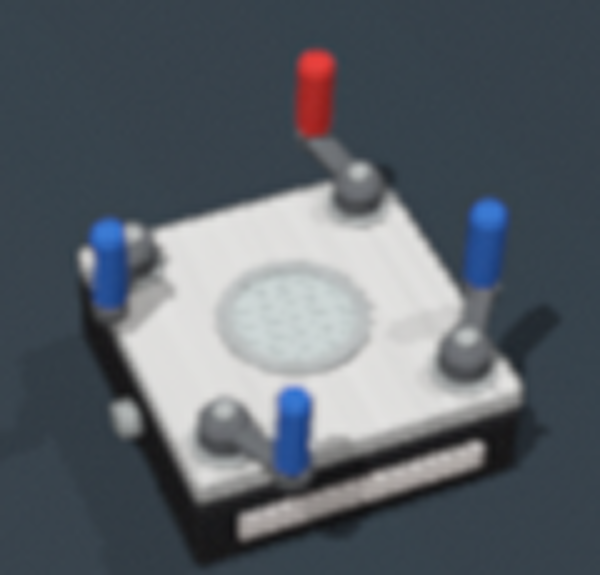

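```bash
python3 - <<'E'
from h import *
f=lambda x,y:(235+(x+.5)/6-.5,230+(y+.5)/5.7142857-.5)
N=dict(A=(558,328),B=(430,120),C=(207,243),D=(335,455))
G=dict(A=(628,275),B=(333,107),C=(138,310),D=(417,469))
s=lambda x,y:(290+(x+.5)/5-.5,210+(y+.5)/5-.5)
GS=dict(A=(316,60),B=(108,230),C=(294,397),D=(488,209))
NS=dict(A=(358,178),B=(135,240),C=(224,412),D=(465,342))
p={k:ray('top',*f(*v),.074) for k,v in N.items()}
c=np.mean(list(p.values()),0);print('centre',c)
for k in N:
    g=ray('top',*f(*G[k]),.113)
    gs=ray('side',*s(*GS[k]),.113)
    ns=ray('side',*s(*NS[k]),.075)
    d=p[k]-c; e=g-p[k]
    print(k,p[k].round(4),ns.round(4),'g',g.round(4),gs.round(4),'r',np.hypot(*d[:2]),np.degrees(np.arctan2(d[1],d[0])),'lever',np.hypot(*e[:2]),np.degrees(np.arctan2(e[1],e[0])))
E
```

```text
centre [0.54680193 0.07426146 0.074     ]
A [ 5.269e-01 -2.000e-04  7.400e-02] [0.5273 0.0073 0.075 ] g [ 0.5494 -0.0293  0.113 ] [ 0.551  -0.0273  0.113 ] r 0.0770577125141016 -104.96091389530524 lever 0.036780399753155224 -52.39246004038354
B [0.6209 0.0531 0.074 ] [0.6206 0.0604 0.075 ] g [0.6243 0.0916 0.113 ] [0.6258 0.0943 0.113 ] r 0.07710554619809637 -15.943092005094483 lever 0.03863885282468576 85.0526929285976
C [0.5672 0.1489 0.074 ] [0.569  0.1543 0.075 ] g [0.5375 0.1728 0.113 ] [0.539  0.1763 0.113 ] r 0.07740539829623062 74.69601006666748 lever 0.038132851539439495 141.2730391513031
D [0.4721 0.0952 0.074 ] [0.4741 0.1019 0.075 ] g [0.4674 0.0587 0.113 ] [0.4695 0.0601 0.113 ] r 0.07756383654413247 164.31854771994017 lever 0.03685504245415074 -97.28939462412369
```

Both views agree: the cell is the larger one, with nut 1 (red) at top-crop (558,328). Going counter-clockwise, nut 2 is B, nut 3 is C (the diagonal) and nut 4 is D. Next I work out the approach to the red grip.

```bash
cat >> h.py <<'E'
from scipy.spatial.transform import Rotation as Ro
C=np.array([.5475,.0748]);YAW=np.radians(-150.5)
def nut(i):
    a=YAW+np.radians([45,135,225,315][i-1]);return C+.0778*np.array([np.cos(a),np.sin(a)])
def st():
    s=r.get_state();R=Ro.from_quat(s['eef_rot']).as_matrix();return s,R
def go(P):
    s,R=st();return R.T@(np.array(P)-s['tool_pos'])*1000
def info(i=None):
    s,R=st();g=s['tool_pos']+R[:,0]*.147
    print('t',round(s['clock'],2),'q',s['q'].round(2),'grasp',g.round(4),'F',s['contact_force'].round(2),'op',round(s['opening'],3))
    if i:
        d=g[:2]-nut(i);a=np.arctan2(d[1],d[0]);e=np.array([np.cos(a),np.sin(a)]);t=np.array([e[1],-e[0]]) # clockwise
        F=s['contact_force'][:2];print(f'nut{i} ang',np.degrees(a).round(1),'rad mm',(np.hypot(*d)*1000).round(2),'Frad',(F@e).round(2),'Fcw',(F@t).round(2))
E
python3 - <<'E'
from h import *
s,R=st();print(R.round(3));info()
for i in range(1,5):print(i,nut(i).round(4))
g=np.array([.5502,-.0283]);print('g1',g, 'lever',g-nut(1))
print(go([*g,.147+.15]))
E
```

```text
[[-0.001  0.413  0.911]
 [-0.001  0.911 -0.413]
 [-1.    -0.002  0.   ]]
t 0.1 q [-1.11  0.69 -0.19  1.57  0.16  0.9  -0.22] grasp [0.258  0.5687 0.257 ] F [-0.5  -0.01 -0.67] op 0.998
1 [ 5.267e-01 -2.000e-04]
2 [0.6225 0.054 ]
3 [0.5683 0.1498]
4 [0.4725 0.0956]
g1 [ 0.5502 -0.0283] lever [ 0.02349115 -0.02812955]
[ 107.73139617 -423.10134507  512.71516037]
```

>>> carry_out(targets="0.45 0 0 0 -0.1065; 0.45 0 0 0 -0.1065; 0.45 0 0 0 -0.1065; 0.45 0 0 0 -0.1065; 0.45 0 -33 16 0; 0.45 0 -33 16 0; 0.45 0 -33 16 0; 0.45 0 -33 16 0; 0.45 0 -33 16 0; 0.45 0 -33 16 0; 0.45 0 -33 16 0; 0.45 0 -33 16 0; 0.45 0 -33 16 0; 0.45 0 -33 16 0; 0.45 0 -33 16 0; 0.45 0 -33 16 0; 0.45 0 -33 16 0; 0.45 0 -33 16 0; 0.45 0 -33 16 0; 0.45 0 -33 16 0", force=40)

```text
clock: 1.77
tool_pos: [0.5146, 0.0394, 0.4045]
eef_rot: [-0.0, 0.707, 0.0, 0.707]
contact_force: [0.4, 0.4, -0.4]
opening: 0.446
```

```bash
python3 - <<'E'
from h import *
s,R=st();print(R.round(3));info()
print(go([.5502,-.0283,.147+.13]))
E
```

```text
[[-0.001 -0.     1.   ]
 [-0.     1.     0.   ]
 [-1.    -0.    -0.001]]
t 1.77 q [ 0.08  0.57 -0.39  1.88  0.3   0.75  1.09] grasp [0.5145 0.0393 0.2575] F [ 0.39  0.45 -0.4 ] op 0.446
[127.48739193 -67.65059127  35.65340294]
```

>>> carry_out(targets="0.45 0 -34 18 0; 0.45 0 -34 18 0; 0.45 40 0 0 0; 0.45 40 0 0 0; 0.45 40 0 0 0; 0.45 0 0 0 0; 0.45 0 0 0 0")

```text
clock: 2.35
tool_pos: [0.5495, -0.0267, 0.2833]
eef_rot: [-0.0, 0.709, 0.0, 0.705]
contact_force: [-0.7, 0.4, 1.1]
opening: 0.454
```

```bash
python3 - <<'E'
from h import *
info(1)
for n in('side','top'):
    p,_=eyes.snapshot(n); g=r.get_state()['tool_pos']-[0,0,.166]; u,v=proj(n,g)[0]; print(n,u,v)
    u,v=int(u),int(v); c=p[v-50:v+50,u-60:u+60]; cv2.imwrite(f'pics/{n}1.png',cv2.resize(c,None,fx=5,fy=5,interpolation=2))
E
```

```text
t 2.35 q [ 0.14  0.78 -0.3   1.89  0.42  0.54  1.13] grasp [ 0.5487 -0.0267  0.1363] F [-0.69  0.4   1.14] op 0.454
nut1 ang -50.3 rad mm 34.48 Frad -0.75 Fcw 0.28
side 353.0342998514085 219.69511377457752
top 338.09132225024183 276.9654039687996
```

View pics/side1.png

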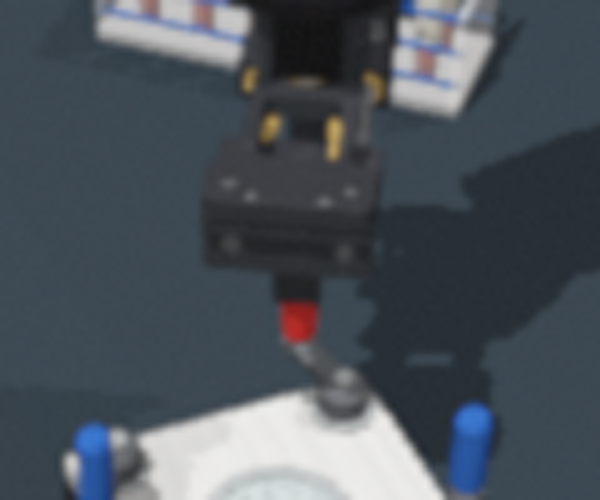

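View pics/top1.png

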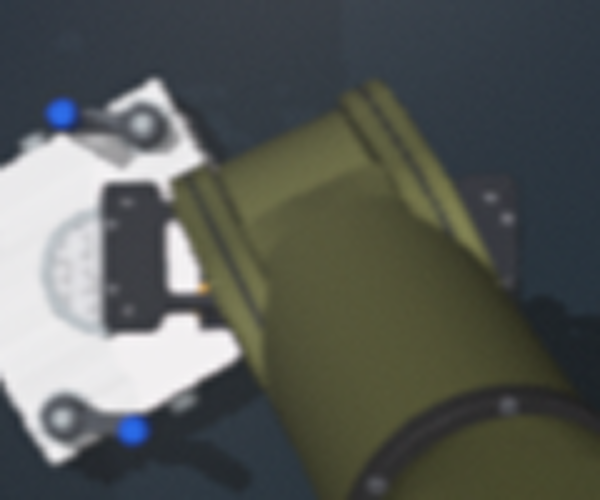

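Side crop: one finger stands right in front of the red grip (299,320), centred in x. The top view is hidden by the arm. I descend and pinch.

>>> carry_out(targets="0.45 12 -1.5 1.5 0; 0.45 12 0 0 0; 0.45 12 0 0 0; 0.45 0 0 0 0; 0.1 0 0 0 0; 0.1 0 0 0 0; 0.1 0 0 0 0; 0.1 0 0 0 0; 0.1 0 0 0 0; 0.1 0 0 0 0", force=40)

```text
clock: 3.28
tool_pos: [0.5522, -0.0287, 0.2494]
eef_rot: [-0.0, 0.707, -0.0, 0.708]
contact_force: [0.9, -1.8, 2.7]
opening: 0.167
```

```bash
python3 - <<'E'
from h import *
info(1)
p,_=eyes.snapshot('side'); u,v=proj('side',r.get_state()['tool_pos']-[0,0,.166])[0];u,v=int(u),int(v); c=p[v-50:v+50,u-60:u+60]; cv2.imwrite(f'pics/side2.png',cv2.resize(c,None,fx=5,fy=5,interpolation=2))
E
```

```text
t 3.28 q [ 0.12  0.84 -0.26  1.9   0.45  0.46  1.11] grasp [ 0.5524 -0.0288  0.1024] F [ 0.87 -1.83  2.71] op 0.167
nut1 ang -48.1 rad mm 38.5 Frad 1.95 Fcw 0.57
```

View pics/side2.png

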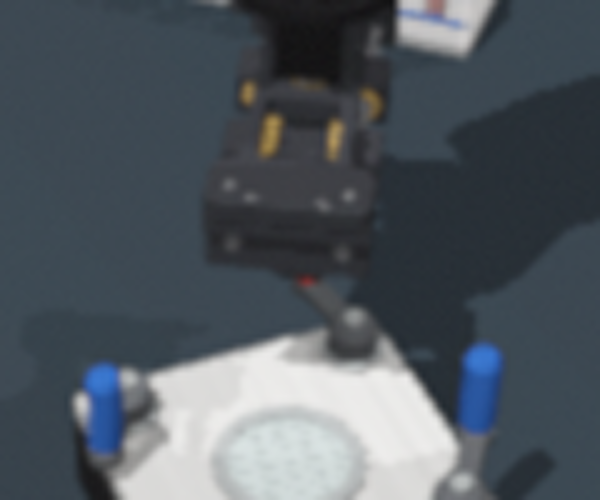

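```bash
cat > tab.py <<'E'
import sys,numpy as np
a,s,n=map(float,sys.argv[1:4]);x=np.radians(a-s*np.arange(int(n)+1))
X=38*np.cos(x);Y=38*np.sin(x)
print("; ".join(f"y{b:.1f} z{c:.1f}" for b,c in zip(np.diff(Y.round(1)),np.diff(X.round(1)))))
E
python3 tab.py -50 4 10
```

```text
y-1.6 z-2.1; y-1.5 z-2.2; y-1.4 z-2.3; y-1.1 z-2.3; y-1.0 z-2.5; y-0.8 z-2.5; y-0.7 z-2.6; y-0.4 z-2.6; y-0.3 z-2.6; y-0.1 z-2.7
```

>>> carry_out(targets="0.1 0 -1.6 -2.1 0; 0.1 0.1 -1.5 -2.2 0; 0.1 0 -1.4 -2.3 0; 0.1 0 -1.1 -2.3 0; 0.1 0.1 -1 -2.5 0; 0.1 0 -0.8 -2.5 0; 0.1 0 -0.7 -2.6 0; 0.1 0.1 -0.4 -2.6 0; 0.1 0 -0.3 -2.6 0; 0.1 0 -0.1 -2.7 0; 0.1 0 0 0 0")

```text
clock: 4.25
tool_pos: [0.5276, -0.0374, 0.2489]
eef_rot: [0.0, 0.706, -0.0, 0.708]
contact_force: [3.3, -1.4, 7.4]
opening: 0.167
```

```bash
python3 -c "
from h import *
info(1)"; python3 tab.py -90 4 10
```

```text
t 4.25 q [ 0.13  0.82 -0.24  1.97  0.47  0.4   1.1 ] grasp [ 0.5278 -0.0374  0.1019] F [ 3.28 -1.37  7.44] op 0.167
nut1 ang -88.3 rad mm 37.28 Frad 1.47 Fcw -3.24
y0.1 z-2.7; y0.3 z-2.6; y0.4 z-2.6; y0.7 z-2.6; y0.8 z-2.5; y1.0 z-2.5; y1.1 z-2.3; y1.4 z-2.3; y1.5 z-2.2; y1.6 z-2.1
```

>>> carry_out(targets="0.1 -0.3 -0.1 -2.7 0; 0.1 0 0.2 -2.6 0; 0.1 0 0.4 -2.6 0; 0.1 0 0.6 -2.6 0; 0.1 0 0.8 -2.5 0; 0.1 0 1 -2.5 0; 0.1 0 1.1 -2.4 0; 0.1 0 1.3 -2.3 0; 0.1 0 1.5 -2.2 0; 0.1 0 1.6 -2.1 0; 0.1 0 0 0 0")

```text
clock: 5.17
tool_pos: [0.5026, -0.028, 0.2486]
eef_rot: [-0.0, 0.707, 0.001, 0.707]
contact_force: [3.9, 0.7, 1.9]
opening: 0.165
```

```bash
python3 -c "
from h import *
info(1)"; python3 tab.py -130 4 10; python3 tab.py -170 4 10
```

```text
t 5.17 q [ 0.09  0.8  -0.21  2.05  0.48  0.34  1.06] grasp [ 0.5026 -0.0279  0.1016] F [3.89 0.67 1.86] op 0.165
nut1 ang -130.9 rad mm 36.76 Frad -3.06 Fcw -2.5
y1.8 z-2.0; y1.9 z-1.8; y2.0 z-1.7; y2.2 z-1.6; y2.2 z-1.4; y2.3 z-1.3; y2.5 z-1.0; y2.5 z-0.9; y2.5 z-0.8; y2.6 z-0.5
y2.6 z-0.4; y2.7 z-0.2; y2.6 z0.0; y2.7 z0.2; y2.6 z0.4; y2.6 z0.5; y2.5 z0.8; y2.5 z0.9; y2.5 z1.0; y2.3 z1.3
```

>>> carry_out(targets="0.1 0 2.1 -1.6 0; 0.1 0.1 2.1 -1.6 0; 0.1 0 2 -1.7 0; 0.1 0 2.2 -1.6 0; 0.1 0.1 2.2 -1.4 0; 0.1 0 2.3 -1.2 0; 0.1 0 2.5 -1 0; 0.1 0.1 2.5 -0.8 0; 0.1 0 2.5 -0.7 0; 0.1 0 2.6 -0.5 0; 0.1 0 0 0 0")

```text
clock: 6.08
tool_pos: [0.4904, -0.0053, 0.2483]
eef_rot: [-0.0, 0.707, 0.0, 0.707]
contact_force: [4.4, -2.1, 2.4]
opening: 0.166
```

```bash
python3 -c "
from h import *
info(1)"
```

```text
t 6.08 q [ 0.03  0.79 -0.19  2.09  0.47  0.3   1.02] grasp [ 0.4903 -0.0053  0.1013] F [ 4.35 -2.12  2.41] op 0.166
nut1 ang -171.9 rad mm 36.74 Frad -4.01 Fcw -2.71
```

>>> carry_out(targets="0.1 0 2.6 0.4 0; 0.1 0.1 2.7 0.3 0; 0.1 0 2.6 0.4 0; 0.1 0 2.7 0.5 0; 0.1 0 2.6 0.5 0; 0.1 0 0 0 0; 0.1 0 0 0 0")

```text
clock: 6.67
tool_pos: [0.4914, 0.0078, 0.2481]
eef_rot: [-0.001, 0.708, 0.0, 0.706]
contact_force: [-2.1, -1.9, 4.9]
opening: 0.166
```

```bash
python3 -c "
from h import *
info(1)"; python3 tab.py 168 3 14
```

```text
t 6.67 q [ 0.01  0.8  -0.19  2.08  0.46  0.31  1.  ] grasp [0.4909 0.0077 0.1011] F [-2.14 -1.89  4.87] op 0.166
nut1 ang 167.5 rad mm 36.69 Frad 1.68 Fcw -2.31
y1.9 z0.5; y1.9 z0.6; y1.9 z0.6; y1.9 z0.8; y1.8 z0.8; y1.7 z1.0; y1.7 z1.0; y1.6 z1.2; y1.6 z1.2; y1.5 z1.3; y1.5 z1.3; y1.3 z1.5; y1.3 z1.5; y1.2 z1.6
```

>>> carry_out(targets="0.1 0.1 1.3 0.3 0; 0.1 0 1.3 0.3 0; 0.1 0 1.3 0.4 0; 0.1 0 0 0 0; 0.1 0 0 0 0")

```text
clock: 7.08
tool_pos: [0.4924, 0.0116, 0.248]
eef_rot: [-0.001, 0.709, 0.0, 0.706]
contact_force: [-1.6, -3.9, 5.3]
opening: 0.168
```

```bash
python3 -c "
from h import *
info(1)"
```

```text
t 7.08 q [-0.    0.8  -0.19  2.08  0.46  0.31  1.  ] grasp [0.4918 0.0115 0.101 ] F [-1.61 -3.93  5.3 ] op 0.168
nut1 ang 161.5 rad mm 36.85 Frad 0.28 Fcw -4.24
```

>>> carry_out(targets="0.1 0 1.2 0.4 0; 0.1 0 1.2 0.5 0; 0.1 0 1.2 0.5 0; 0.1 0 0 0 0; 0.1 0 0 0 0")

```text
clock: 7.5
tool_pos: [0.4937, 0.0153, 0.248]
eef_rot: [-0.001, 0.709, 0.0, 0.706]
contact_force: [-2.1, -2.8, 5.2]
opening: 0.167
```

```bash
python3 -c "
from h import *
info(1)"
```

```text
t 7.5 q [-0.01  0.8  -0.19  2.08  0.46  0.31  0.99] grasp [0.493  0.0152 0.101 ] F [-2.14 -2.84  5.22] op 0.167
nut1 ang 155.5 rad mm 37.01 Frad 0.76 Fcw -3.47
```

>>> carry_out(targets="0.1 0 1.2 0.5 0; 0.1 0 1.2 0.5 0; 0.1 0 1.2 0.6 0; 0.1 0 0 0 0; 0.1 0 0 0 0")

```text
clock: 7.92
tool_pos: [0.4951, 0.0185, 0.2479]
eef_rot: [-0.001, 0.709, -0.0, 0.705]
contact_force: [-1.9, -2.6, 5.8]
opening: 0.164
```

```bash
python3 -c "
from h import *
info(1)"
```

```text
t 7.92 q [-0.01  0.8  -0.19  2.07  0.45  0.32  0.99] grasp [0.4944 0.0183 0.1009] F [-1.9  -2.61  5.76] op 0.164
nut1 ang 150.3 rad mm 37.18 Frad 0.36 Fcw -3.21
```

>>> carry_out(targets="0.1 0 1.1 0.6 0; 0.1 0 1.1 0.7 0; 0.1 0 1.1 0.7 0; 0.1 0 0 0 0; 0.1 0 0 0 0")

```text
clock: 8.33
tool_pos: [0.4964, 0.0207, 0.2478]
eef_rot: [-0.001, 0.71, -0.001, 0.705]
contact_force: [-3.1, -5.0, 6.9]
opening: 0.166
```

```bash
python3 -c "
from h import *
info(1)"
```

```text
t 8.33 q [-0.02  0.8  -0.19  2.07  0.45  0.32  0.99] grasp [0.4954 0.0202 0.1008] F [-3.1  -5.03  6.92] op 0.166
nut1 ang 147.0 rad mm 37.34 Frad -0.14 Fcw -5.91
```

>>> carry_out(targets="0.1 0 1 0.7 0; 0.1 0 0.9 0.6 0; 0.1 0 0 0 0; 0.1 0 0 0 0")

```text
clock: 8.67
tool_pos: [0.4973, 0.022, 0.2477]
eef_rot: [-0.001, 0.71, -0.002, 0.704]
contact_force: [-3.7, -7.3, 7.4]
opening: 0.167
```

```bash
python3 -c "
from h import *
info(1)"
```

```text
t 8.67 q [-0.02  0.8  -0.19  2.06  0.45  0.33  0.99] grasp [0.496  0.0212 0.1007] F [-3.74 -7.26  7.36] op 0.167
nut1 ang 145.1 rad mm 37.41 Frad -1.09 Fcw -8.1
```

>>> carry_out(targets="0.1 0 0.7 0.5 0; 0.1 0 0 0 0; 0.1 0 0 0 0")

```text
clock: 8.92
tool_pos: [0.4976, 0.0225, 0.2477]
eef_rot: [-0.001, 0.71, -0.002, 0.704]
contact_force: [-4.5, -7.0, 6.4]
opening: 0.169
```

```bash
python3 -c "
from h import *
info(1)"
```

```text
t 8.92 q [-0.02  0.8  -0.19  2.06  0.45  0.33  0.99] grasp [0.4963 0.0217 0.1007] F [-4.51 -6.96  6.36] op 0.169
nut1 ang 144.3 rad mm 37.46 Frad -0.39 Fcw -8.28
```

Nut 1 came up firm at about 8.5 N. I release, back off, lift and go to the diagonal nut 3.

>>> carry_out(targets="0.45 0 -0.8 -0.5 0; 0.45 0 -0.5 -0.3 0; 0.45 0 0 0 0; 0.45 0 0 0 0; 0.45 15 0 0 0")

```text
clock: 9.33
tool_pos: [0.5006, 0.0244, 0.2345]
eef_rot: [0.0, 0.706, 0.001, 0.708]
contact_force: [-0.5, 0.7, 9.8]
opening: 0.445
```

```bash
python3 -c "
from h import *
info(1)"
```

```text
t 9.33 q [-0.03  0.83 -0.17  2.06  0.46  0.28  0.98] grasp [0.5012 0.0248 0.0875] F [-0.46  0.72  9.8 ] op 0.445
nut1 ang 135.7 rad mm 35.69 Frad 0.83 Fcw 0.19
```

I put +15 where lifting needs a negative x, so the tool dipped 15 mm. The contact was light (about 10 N). I lift now and check.

>>> carry_out(targets="0.45 -15 0 0 0; 0.45 -20 0 0 0; 0.45 -25 0 0 0; 0.45 0 38 11 0; 0.45 0 38 11 0; 0.45 0 38 11 0; 0.45 0 36 3 0; 0.45 0 0 0 0; 0.45 0 0 0 0")

```text
clock: 10.08
tool_pos: [0.5351, 0.1773, 0.2931]
eef_rot: [-0.001, 0.707, 0.004, 0.707]
contact_force: [-0.3, -0.7, 0.6]
opening: 0.449
```

```bash
python3 - <<'E'
from h import *
info(3)
for n in('side','top'):
    p,_=eyes.snapshot(n); np.save(n+'3.npy',p); u,v=proj(n,[*C,.08])[0]
    u,v=int(u),int(v); c=p[v-55:v+55,u-65:u+65]; print(n,u-65,v-55);cv2.imwrite(f'pics/{n}3.png',cv2.resize(c,None,fx=5,fy=5,interpolation=2))
E
```

```text
t 10.08 q [-0.25  0.77 -0.26  1.85  0.34  0.56  0.85] grasp [0.535  0.1778 0.1461] F [-0.31 -0.66  0.65] op 0.449
nut3 ang 139.8 rad mm 43.49 Frad -0.19 Fcw -0.7
side 284 208
top 232 224
```

View pics/side3.png

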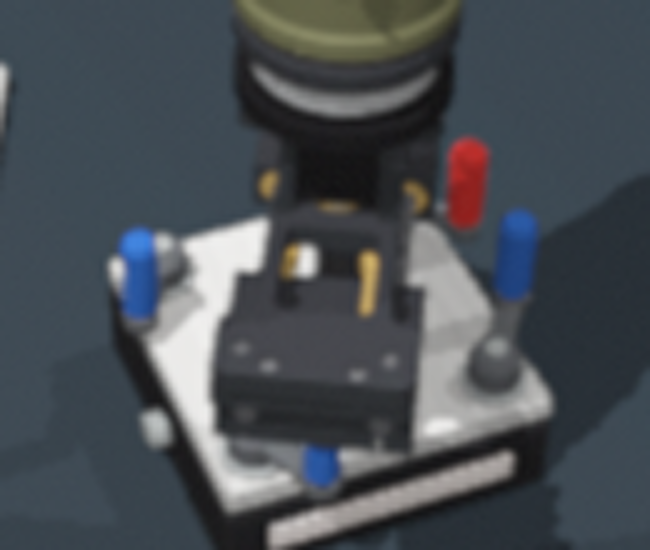

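View pics/top3.png

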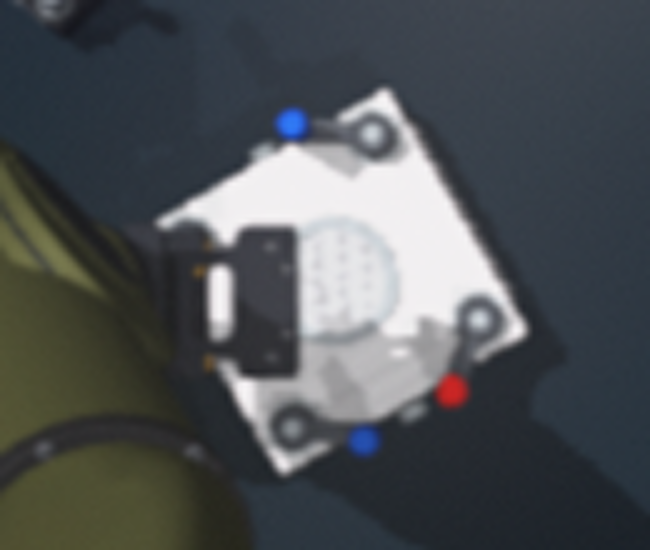

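```bash
python3 - <<'E'
from h import *
g=ray('top',232+452.5/5-.4,224+391.5/5-.4,.1115);n=ray('top',232+478.5/5-.4,224+318.5/5-.4,.074)
gs=ray('side',284+468/5-.4,208+148/5-.4,.1115)
print(g,n,gs);d=(g-n)[:2];print(np.hypot(*d),np.degrees(np.arctan2(d[1],d[0])))
print(go([.5382,.1746,.2495]))
E
```

```text
[0.49054607 0.01402102 0.1115    ] [0.52612585 0.00055182 0.074     ] [0.49311944 0.01646108 0.1115    ]
0.038043928230003146 159.26516526930138
[43.31806352  1.67575476  2.90395646]
```

Side view: red grip clear at (468,148) and the fingers right above grip 3 (321,465). By vision the red grip is at 159°, but the tool read 144° at the end. My dip may have knocked nut 1 back, so I re-check it before touching nut 3.

```bash
python3 -c "
from h import *
print(go([.4920,.0152,.2465+.04]))"
```

```text
[   6.47569212 -157.71392056  -43.45735359]
```

>>> carry_out(targets="0.45 0 -39.5 -11 0; 0.45 0 -39.5 -11 0; 0.45 0 -39.5 -11 0; 0.45 0 -39.3 -10.5 0; 0.45 6 0 0 0; 0.45 0 0 0 0; 0.45 14 0 0 0; 0.45 14 0 0 0; 0.45 12 0 0 0; 0.45 0 0 0 0; 0.45 0 0 0 0")

```text
clock: 11.1
tool_pos: [0.4924, 0.0161, 0.247]
eef_rot: [-0.0, 0.707, 0.001, 0.707]
contact_force: [1.0, 0.5, 0.4]
opening: 0.448
```

```bash
python3 -c "
from h import *
info(1)"
```

```text
t 11.1 q [-0.01  0.8  -0.19  2.08  0.46  0.3   0.99] grasp [0.4922 0.0162 0.1   ] F [0.96 0.5  0.4 ] op 0.448
nut1 ang 154.7 rad mm 38.16 Frad -0.66 Fcw 0.87
```

>>> carry_out(targets="0.1 0 0 0 0; 0.1 0 0 0 0; 0.1 0 0 0 0; 0.1 0 0 0 0; 0.1 0 0 0 0; 0.1 0 0 0 0")

```text
clock: 11.6
tool_pos: [0.4925, 0.0154, 0.2475]
eef_rot: [0.0, 0.707, 0.0, 0.707]
contact_force: [-0.1, -0.6, 3.0]
opening: 0.167
```

```bash
python3 -c "
from h import *
info(1)"
```

```text
t 11.6 q [-0.01  0.8  -0.18  2.08  0.46  0.3   0.99] grasp [0.4926 0.0154 0.1005] F [-0.11 -0.57  2.98] op 0.167
nut1 ang 155.4 rad mm 37.53 Frad -0.13 Fcw -0.56
```

>>> carry_out(targets="0.1 0 1.2 0.6 0; 0.1 0 1.2 0.6 0; 0.1 0 0 0 0; 0.1 0 0 0 0")

```text
clock: 11.93
tool_pos: [0.4933, 0.0174, 0.2473]
eef_rot: [-0.0, 0.707, -0.0, 0.707]
contact_force: [-1.6, -1.2, 4.9]
opening: 0.167
```

```bash
python3 -c "
from h import *
info(1)"
```

```text
t 11.93 q [-0.02  0.8  -0.18  2.08  0.46  0.3   0.98] grasp [0.4932 0.0172 0.1003] F [-1.55 -1.15  4.88] op 0.167
nut1 ang 152.6 rad mm 37.71 Frad 0.85 Fcw -1.74
```

>>> carry_out(targets="0.1 0 1.1 0.6 0; 0.1 0 1.1 0.6 0; 0.1 0 0 0 0; 0.1 0 0 0 0")

```text
clock: 12.27
tool_pos: [0.4943, 0.0192, 0.2471]
eef_rot: [-0.0, 0.708, -0.001, 0.707]
contact_force: [-2.8, -4.2, 5.1]
opening: 0.17
```

```bash
python3 -c "
from h import *
info(1)"
```

```text
t 12.27 q [-0.02  0.8  -0.19  2.08  0.46  0.31  0.98] grasp [0.4941 0.019  0.1001] F [-2.77 -4.22  5.11] op 0.17
nut1 ang 149.6 rad mm 37.84 Frad 0.26 Fcw -5.04
```

>>> carry_out(targets="0.1 0 1 0.7 0; 0.1 0 1 0.7 0; 0.1 0 0 0 0; 0.1 0 0 0 0")

```text
clock: 12.6
tool_pos: [0.4952, 0.0206, 0.2471]
eef_rot: [-0.001, 0.708, -0.001, 0.706]
contact_force: [-4.1, -5.5, 5.7]
opening: 0.166
```

```bash
python3 -c "
from h import *
info(1)"
```

```text
t 12.6 q [-0.02  0.8  -0.19  2.07  0.46  0.31  0.98] grasp [0.4947 0.0201 0.1001] F [-4.12 -5.49  5.7 ] op 0.166
nut1 ang 147.6 rad mm 37.92 Frad 0.54 Fcw -6.85
```

>>> carry_out(targets="0.1 0 1 0.7 0; 0.1 0 1 0.7 0; 0.1 0 0 0 0; 0.1 0 0 0 0")

```text
clock: 12.93
tool_pos: [0.4961, 0.0219, 0.247]
eef_rot: [-0.001, 0.709, -0.002, 0.705]
contact_force: [-4.4, -6.6, 6.8]
opening: 0.167
```

```bash
python3 -c "
from h import *
info(1)
import numpy as np
for i in range(3): eyes.snapshot('top'); info(1)"
```

```text
t 12.93 q [-0.02  0.8  -0.19  2.07  0.45  0.32  0.98] grasp [0.4954 0.0213 0.1   ] F [-4.4  -6.57  6.78] op 0.167
nut1 ang 145.6 rad mm 37.97 Frad -0.08 Fcw -7.9
t 12.98 q [-0.02  0.8  -0.19  2.07  0.45  0.32  0.98] grasp [0.4954 0.0213 0.1   ] F [-4.08 -7.48  7.29] op 0.167
nut1 ang 145.6 rad mm 37.99 Frad -0.86 Fcw -8.48
t 13.03 q [-0.02  0.8  -0.19  2.07  0.45  0.32  0.98] grasp [0.4954 0.0213 0.1   ] F [-4.53 -7.18  7.21] op 0.166
nut1 ang 145.6 rad mm 37.98 Frad -0.32 Fcw -8.49
t 13.08 q [-0.02  0.8  -0.19  2.07  0.45  0.32  0.98] grasp [0.4954 0.0213 0.1   ] F [-3.89 -6.85  6.67] op 0.17
nut1 ang 145.6 rad mm 37.98 Frad -0.66 Fcw -7.85
```

>>> carry_out(targets="0.1 0 1 0.7 0; 0.1 0 0 0 0; 0.1 0 0 0 0")

```text
clock: 13.33
tool_pos: [0.4965, 0.0226, 0.2469]
eef_rot: [-0.001, 0.709, -0.003, 0.705]
contact_force: [-5.3, -6.6, 7.0]
opening: 0.168
```

```bash
python3 -c "
from h import *
info(1)
print(go([.5382,.1746,.2885]))"
```

```text
t 13.33 q [-0.03  0.8  -0.19  2.07  0.45  0.32  0.98] grasp [0.4957 0.0219 0.0999] F [-5.26 -6.6   6.98] op 0.168
nut1 ang 144.6 rad mm 38.04 Frad 0.47 Fcw -8.43
[-42.57280741 151.87272278  41.12633896]
```

Nut 1 had not moved. Load comes back at the same angle (about 8.5 N at 145°), and the 159° reading was soft fingers yielding under load. I release and lift, this time with negative x, and go to grip 3.

>>> carry_out(targets="0.45 0 -1 -1 0; 0.45 0 -1 -1 0; 0.45 0 0 0 0; 0.45 0 0 0 0; 0.45 -20 0 0 0; 0.45 -22 0 0 0; 0.45 0 0 0 0; 0.45 0 38 10 0; 0.45 0 38 10 0; 0.45 0 38 10 0; 0.45 0 37.5 10 0; 0.45 0 0 0 0; 0.45 0 0 0 0")

```text
clock: 14.42
tool_pos: [0.5361, 0.1785, 0.2887]
eef_rot: [-0.001, 0.707, 0.003, 0.707]
contact_force: [-0.8, -0.4, -0.3]
opening: 0.449
```

```bash
python3 -c "
from h import *
info(3)
p,_=eyes.snapshot('top'); np.save('t4.npy',p); cv2.imwrite('pics/top4.png',cv2.resize(p[224:334,232:362],None,fx=5,fy=5,interpolation=2))
print(go([.5385,.1750,.2485]))"
```

```text
t 14.42 q [-0.25  0.78 -0.25  1.85  0.34  0.55  0.85] grasp [0.5362 0.179  0.1417] F [-0.83 -0.42 -0.34] op 0.449
nut3 ang 137.7 rad mm 43.42 Frad 0.33 Fcw -0.87
[40.00864006 -0.78611635  2.64511694]
```

View pics/top4.png

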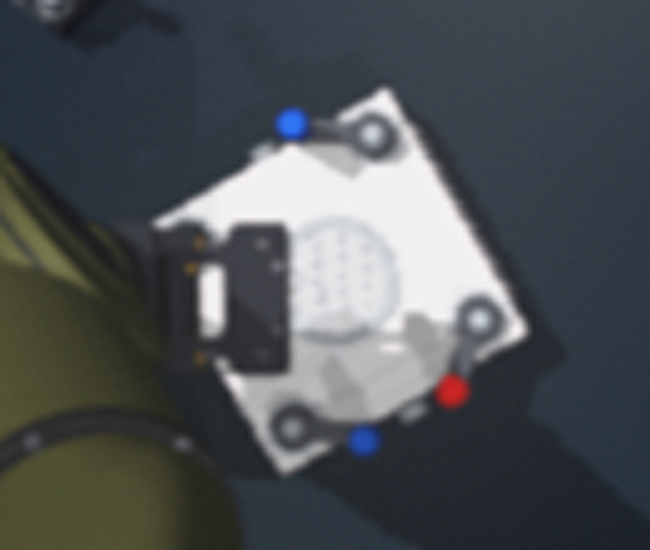

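Red grip is at the same pixel (452,391), so nut 1 stayed put. Next is nut 3.

>>> carry_out(targets="0.45 13 -1 2.5 0; 0.45 13 -1 0 0; 0.45 13 0 0 0; 0.45 0 0 0 0; 0.1 0 0 0 0; 0.1 0 0 0 0; 0.1 0 0 0 0; 0.1 0 0 0 0; 0.1 0 0 0 0; 0.1 0 0 0 0")

```text
clock: 15.3
tool_pos: [0.5389, 0.1728, 0.2508]
eef_rot: [0.0, 0.707, 0.0, 0.708]
contact_force: [1.2, 0.6, 0.8]
opening: 0.171
```

```bash
python3 -c "
from h import *
info(3)";for a in 142 102 62 22; do python3 tab.py $a 4 10; done
```

```text
t 15.3 q [-0.26  0.84 -0.22  1.86  0.37  0.47  0.83] grasp [0.5391 0.1729 0.1038] F [1.21 0.56 0.79] op 0.171
nut3 ang 141.6 rad mm 37.23 Frad -0.6 Fcw 1.19
y2.0 z1.7; y1.9 z1.8; y1.8 z2.0; y1.6 z2.1; y1.5 z2.2; y1.4 z2.3; y1.1 z2.3; y1.0 z2.5; y0.8 z2.5; y0.7 z2.6
y0.4 z2.6; y0.3 z2.6; y0.1 z2.7; y-0.1 z2.7; y-0.3 z2.6; y-0.4 z2.6; y-0.7 z2.6; y-0.8 z2.5; y-1.0 z2.5; y-1.1 z2.3
y-1.4 z2.3; y-1.5 z2.2; y-1.6 z2.1; y-1.8 z2.0; y-1.9 z1.8; y-2.0 z1.7; y-2.2 z1.6; y-2.2 z1.4; y-2.3 z1.3; y-2.5 z1.0
y-2.5 z0.9; y-2.5 z0.8; y-2.6 z0.5; y-2.6 z0.4; y-2.7 z0.2; y-2.6 z0.0; y-2.7 z-0.2; y-2.6 z-0.4; y-2.6 z-0.5; y-2.5 z-0.8
```

Gripped at 0.171. Sweep 80° now.

>>> carry_out(targets="0.1 0 2 1.7 0; 0.1 0 1.9 1.8 0; 0.1 0 1.8 2 0; 0.1 0 1.6 2.1 0; 0.1 0 1.5 2.2 0; 0.1 0.1 1.4 2.3 0; 0.1 0 1.1 2.3 0; 0.1 0 1 2.5 0; 0.1 0 0.8 2.5 0; 0.1 0.1 0.7 2.6 0; 0.1 0 0 0 0")

```text
clock: 16.22
tool_pos: [0.5607, 0.1872, 0.2502]
eef_rot: [0.0, 0.707, 0.001, 0.707]
contact_force: [-4.4, 0.8, 4.8]
opening: 0.17
```

```bash
python3 -c "
from h import *
info(3)"
```

```text
t 16.22 q [-0.27  0.87 -0.23  1.78  0.35  0.53  0.84] grasp [0.5607 0.1874 0.1032] F [-4.36  0.83  4.83] op 0.17
nut3 ang 101.5 rad mm 38.35 Frad 1.68 Fcw -4.11
```

>>> carry_out(targets="0.1 0 0.7 2.6 0; 0.1 0 0.5 2.6 0; 0.1 0 0.1 2.7 0; 0.1 0 -0.1 2.7 0; 0.1 0 -0.3 2.6 0; 0.1 0.1 -0.4 2.6 0; 0.1 0 -0.7 2.6 0; 0.1 0 -0.8 2.5 0; 0.1 0 -1 2.5 0; 0.1 0 -1.1 2.3 0; 0.1 0 0 0 0")

```text
clock: 17.13
tool_pos: [0.5875, 0.1834, 0.2501]
eef_rot: [0.001, 0.706, 0.0, 0.708]
contact_force: [-1.1, 4.9, 3.1]
opening: 0.169
```

```bash
python3 -c "
from h import *
info(3)"
```

```text
t 17.13 q [-0.24  0.89 -0.25  1.71  0.35  0.59  0.88] grasp [0.5878 0.1836 0.1031] F [-1.05  4.89  3.06] op 0.169
nut3 ang 60.0 rad mm 39.08 Frad 3.71 Fcw -3.36
```

>>> carry_out(targets="0.1 0 -1.1 2.4 0; 0.1 0 -1.2 2.3 0; 0.1 0 -1.5 2.2 0; 0.1 0 -1.7 2 0; 0.1 0 -1.9 1.8 0; 0.1 0.1 -2 1.7 0; 0.1 0 -2.2 1.6 0; 0.1 0 -2.2 1.4 0; 0.1 0 -2.3 1.3 0; 0.1 0 -2.5 1.1 0; 0.1 0 0 0 0")

```text
clock: 18.05
tool_pos: [0.605, 0.1635, 0.2499]
eef_rot: [0.0, 0.707, -0.001, 0.708]
contact_force: [2.0, 4.6, 2.3]
opening: 0.171
```

```bash
python3 -c "
from h import *
info(3)"
```

```text
t 18.05 q [-0.2   0.9  -0.26  1.67  0.35  0.61  0.92] grasp [0.6052 0.1635 0.1029] F [1.99 4.59 2.3 ] op 0.171
nut3 ang 20.3 rad mm 39.4 Frad 3.45 Fcw -3.61
```

>>> carry_out(targets="0.1 0 -2.4 1.2 0; 0.1 0 -2.5 1 0; 0.1 0 -2.6 0.7 0; 0.1 0 -2.6 0.4 0; 0.1 0.1 -2.7 0.2 0; 0.1 0 -2.6 0 0; 0.1 0 0 0 0; 0.1 0 0 0 0")

```text
clock: 18.72
tool_pos: [0.6077, 0.1484, 0.2496]
eef_rot: [-0.0, 0.707, -0.001, 0.707]
contact_force: [1.8, 1.6, 1.6]
opening: 0.169
```

```bash
python3 -c "
from h import *
info(3)"
```

```text
t 18.72 q [-0.17  0.9  -0.26  1.67  0.36  0.62  0.94] grasp [0.6077 0.1482 0.1026] F [1.83 1.6  1.65] op 0.169
nut3 ang -2.3 rad mm 39.43 Frad 1.76 Fcw -1.67
```

>>> carry_out(targets="0.1 0 -1.3 -0.1 0; 0.1 0 -1.3 -0.1 0; 0.1 0.1 -1.3 -0.2 0; 0.1 0 0 0 0; 0.1 0 0 0 0")

```text
clock: 19.13
tool_pos: [0.6074, 0.1452, 0.2496]
eef_rot: [-0.0, 0.707, -0.0, 0.707]
contact_force: [2.8, 2.4, 2.0]
opening: 0.169
```

```bash
python3 -c "
from h import *
info(3)"
```

```text
t 19.13 q [-0.17  0.9  -0.26  1.68  0.36  0.61  0.94] grasp [0.6074 0.1451 0.1026] F [2.75 2.35 2.  ] op 0.169
nut3 ang -6.8 rad mm 39.34 Frad 2.46 Fcw -2.66
```

>>> carry_out(targets="0.1 0 -1.3 -0.2 0; 0.1 0 -1.3 -0.2 0; 0.1 0 -1.3 -0.3 0; 0.1 0 0 0 0; 0.1 0 0 0 0")

```text
clock: 19.55
tool_pos: [0.6066, 0.141, 0.2496]
eef_rot: [-0.0, 0.707, -0.0, 0.707]
contact_force: [1.3, 2.1, 1.6]
opening: 0.17
```

```bash
python3 -c "
from h import *
info(3)"
```

```text
t 19.55 q [-0.16  0.9  -0.26  1.68  0.36  0.61  0.95] grasp [0.6065 0.141  0.1026] F [1.33 2.12 1.64] op 0.17
nut3 ang -13.0 rad mm 39.25 Frad 0.82 Fcw -2.37
```

>>> carry_out(targets="0.1 0 -1.3 -0.2 0; 0.1 0 -1.2 -0.3 0; 0.1 0.1 -1.2 -0.4 0; 0.1 0 0 0 0; 0.1 0 0 0 0")

```text
clock: 19.97
tool_pos: [0.6056, 0.1375, 0.2495]
eef_rot: [-0.0, 0.707, -0.0, 0.707]
contact_force: [1.5, 2.1, 1.6]
opening: 0.166
```

```bash
python3 -c "
from h import *
info(3)"
```

```text
t 19.97 q [-0.15  0.9  -0.26  1.69  0.36  0.6   0.95] grasp [0.6055 0.1374 0.1025] F [1.51 2.15 1.57] op 0.166
nut3 ang -18.4 rad mm 39.26 Frad 0.76 Fcw -2.51
```

>>> carry_out(targets="0.1 0 -1.3 -0.3 0; 0.1 0 -1.2 -0.4 0; 0.1 0 -1.2 -0.5 0; 0.1 0 0 0 0; 0.1 0 0 0 0")

```text
clock: 20.38
tool_pos: [0.6044, 0.1344, 0.2495]
eef_rot: [0.0, 0.707, 0.0, 0.707]
contact_force: [2.0, 4.6, 0.2]
opening: 0.172
```

```bash
python3 -c "
from h import *
info(3)"
```

```text
t 20.38 q [-0.15  0.89 -0.26  1.69  0.36  0.6   0.95] grasp [0.6044 0.1345 0.1025] F [1.98 4.63 0.22] op 0.172
nut3 ang -22.8 rad mm 39.2 Frad 0.02 Fcw -5.03
```

>>> carry_out(targets="0.1 0 -1.1 -0.5 0; 0.1 0 -1.1 -0.5 0; 0.1 0 0 0 0; 0.1 0 0 0 0")

```text
clock: 20.72
tool_pos: [0.6036, 0.133, 0.2496]
eef_rot: [0.0, 0.707, 0.001, 0.707]
contact_force: [2.2, 5.3, -1.2]
opening: 0.165
```

```bash
python3 -c "
from h import *
info(3)"
```

```text
t 20.72 q [-0.15  0.89 -0.26  1.7   0.36  0.6   0.96] grasp [0.6038 0.1333 0.1026] F [ 2.21  5.26 -1.22] op 0.165
nut3 ang -24.9 rad mm 39.13 Frad -0.21 Fcw -5.71
```

>>> carry_out(targets="0.1 0 -1.1 -0.5 0; 0.1 0 -1.1 -0.5 0; 0.1 0 0 0 0; 0.1 0 0 0 0")

```text
clock: 21.05
tool_pos: [0.6028, 0.1316, 0.2497]
eef_rot: [0.001, 0.706, 0.002, 0.708]
contact_force: [2.5, 7.5, -1.6]
opening: 0.171
```

```bash
python3 -c "
from h import *
info(3)"
```

```text
t 21.05 q [-0.14  0.89 -0.26  1.7   0.36  0.59  0.96] grasp [0.6031 0.1322 0.1027] F [ 2.49  7.48 -1.58] op 0.171
nut3 ang -26.8 rad mm 39.02 Frad -1.15 Fcw -7.8
```

>>> carry_out(targets="0.1 0 -1 -0.6 0; 0.1 0 -0.7 -0.4 0; 0.1 0 0 0 0; 0.1 0 0 0 0")

```text
clock: 21.38
tool_pos: [0.6021, 0.1305, 0.2498]
eef_rot: [0.001, 0.706, 0.003, 0.708]
contact_force: [3.6, 8.4, -1.7]
opening: 0.169
```

```bash
python3 -c "
from h import *
info(3)"
```

```text
t 21.38 q [-0.14  0.89 -0.26  1.71  0.36  0.59  0.96] grasp [0.6025 0.1313 0.1028] F [ 3.56  8.37 -1.65] op 0.169
nut3 ang -28.3 rad mm 38.91 Frad -0.84 Fcw -9.05
```

Nut 3 came up firm at 9 N. I release, lift and move to grip 2 with a narrower opening.

>>> carry_out(targets="0.4 0 1 0.8 0; 0.4 0 1 0.8 0; 0.4 0 0 0 0; 0.4 0 0 0 0; 0.4 -20 0 0 0; 0.4 -22 0 0 0; 0.4 0 0 0 0; 0.35 0 -19 11.5 0; 0.35 0 -19 11.5 0; 0.35 0 0 0 0; 0.35 0 0 0 0")

```text
clock: 22.3
tool_pos: [0.6261, 0.0889, 0.2905]
eef_rot: [0.0, 0.708, -0.003, 0.706]
contact_force: [0.3, 0.2, -1.4]
opening: 0.35
```

```bash
python3 -c "
from h import *
info(2)
for n in('side','top'):
    p,_=eyes.snapshot(n); u,v=proj(n,[*C,.08])[0]
    u,v=int(u),int(v); c=p[v-55:v+55,u-65:u+65]; print(n,u-65,v-55);cv2.imwrite(f'pics/{n}5.png',cv2.resize(c,None,fx=5,fy=5,interpolation=2))
print(go([.6253,.0930,.2485]))"
```

```text
t 22.3 q [-0.05  0.85 -0.29  1.63  0.34  0.71  1.05] grasp [0.6258 0.0885 0.1435] F [ 0.27  0.22 -1.42] op 0.35
nut2 ang 84.5 rad mm 34.62 Frad 0.25 Fcw 0.25
side 284 208
top 232 224
[4.23520921e+01 1.03529686e+00 6.43059977e-03]
```

View pics/side5.png

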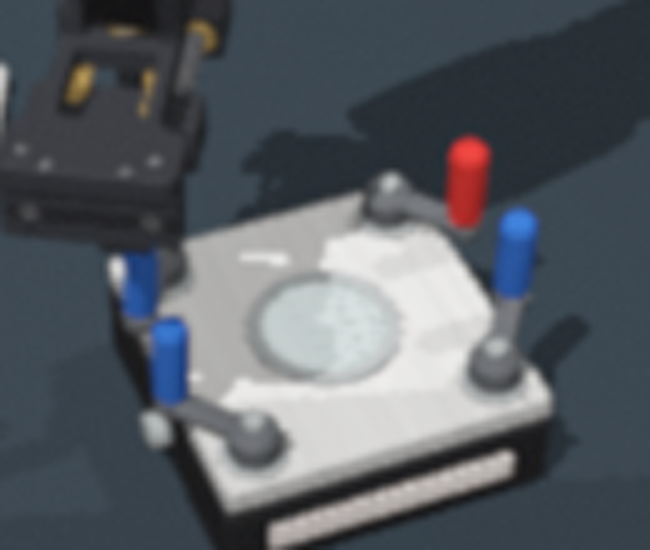

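View pics/top5.png

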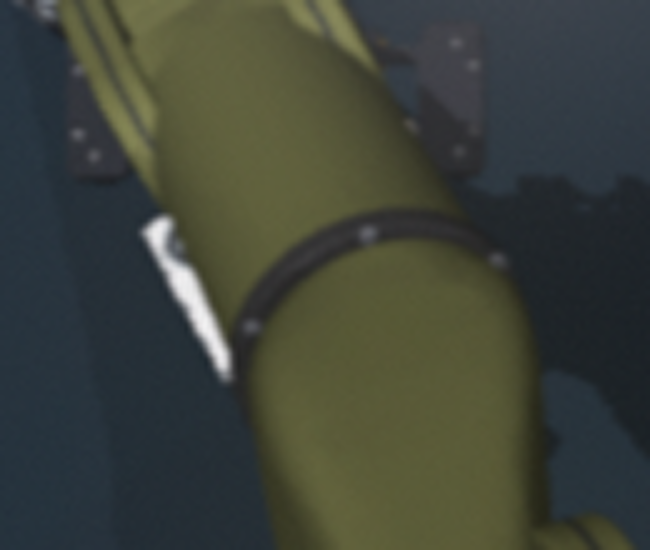

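Side crop: grip 3 stands at (170,325), the fingers are above grip 2 (140,285) and clear of grip 3. I descend and pinch.

>>> carry_out(targets="0.35 0 1 0 0; 0.35 14 0 0 0; 0.35 14 0 0 0; 0.35 13 0 0 0; 0.35 0 0 0 0; 0.1 0 0 0 0; 0.1 0 0 0 0; 0.1 0 0 0 0; 0.1 0 0 0 0; 0.1 0 0 0 0; 0.1 0 0 0 0")

```text
clock: 23.32
tool_pos: [0.6263, 0.0928, 0.251]
eef_rot: [0.0, 0.707, 0.0, 0.707]
contact_force: [0.1, -1.6, -0.5]
opening: 0.172
```

```bash
python3 -c "
from h import *
info(2)";for a in 86 46 6 -34; do python3 tab.py $a 4 10; done
```

```text
t 23.32 q [-0.07  0.91 -0.27  1.65  0.37  0.64  1.03] grasp [0.6264 0.0928 0.104 ] F [ 0.07 -1.57 -0.47] op 0.172
nut2 ang 84.2 rad mm 38.98 Frad -1.56 Fcw 0.23
y-0.3 z2.6; y-0.4 z2.6; y-0.7 z2.6; y-0.8 z2.5; y-1.0 z2.5; y-1.1 z2.3; y-1.4 z2.3; y-1.5 z2.2; y-1.6 z2.1; y-1.8 z2.0
y-1.9 z1.8; y-2.0 z1.7; y-2.2 z1.6; y-2.2 z1.4; y-2.3 z1.3; y-2.5 z1.0; y-2.5 z0.9; y-2.5 z0.8; y-2.6 z0.5; y-2.6 z0.4
y-2.7 z0.2; y-2.6 z0.0; y-2.7 z-0.2; y-2.6 z-0.4; y-2.6 z-0.5; y-2.5 z-0.8; y-2.5 z-0.9; y-2.5 z-1.0; y-2.3 z-1.3; y-2.2 z-1.4
y-2.2 z-1.6; y-2.0 z-1.7; y-1.9 z-1.8; y-1.8 z-2.0; y-1.6 z-2.1; y-1.5 z-2.2; y-1.4 z-2.3; y-1.1 z-2.3; y-1.0 z-2.5; y-0.8 z-2.5
```

>>> carry_out(targets="0.1 0 -0.5 2.6 0; 0.1 0 -0.6 2.6 0; 0.1 0 -0.7 2.6 0; 0.1 0 -0.8 2.5 0; 0.1 0 -1 2.5 0; 0.1 0.1 -1.1 2.3 0; 0.1 0 -1.4 2.3 0; 0.1 0 -1.5 2.2 0; 0.1 0 -1.6 2.1 0; 0.1 0.1 -1.8 2 0; 0.1 0 0 0 0")

```text
clock: 24.23
tool_pos: [0.6506, 0.0816, 0.2505]
eef_rot: [0.0, 0.707, 0.0, 0.708]
contact_force: [-0.9, 1.7, 2.6]
opening: 0.169
```

```bash
python3 -c "
from h import *
info(2)"
```

```text
t 24.23 q [-0.05  0.93 -0.29  1.57  0.36  0.69  1.07] grasp [0.6508 0.0817 0.1035] F [-0.93  1.74  2.56] op 0.169
nut2 ang 44.3 rad mm 39.64 Frad 0.55 Fcw -1.9
```

>>> carry_out(targets="0.1 0 -1.9 1.8 0; 0.1 0 -2 1.7 0; 0.1 0 -2.2 1.6 0; 0.1 0 -2.2 1.4 0; 0.1 0.1 -2.3 1.3 0; 0.1 0 -2.5 1 0; 0.1 0 -2.5 0.9 0; 0.1 0 -2.5 0.8 0; 0.1 0 -2.6 0.5 0; 0.1 0 -2.6 0.4 0; 0.1 0 0 0 0")

```text
clock: 25.15
tool_pos: [0.6617, 0.0577, 0.2503]
eef_rot: [0.0, 0.707, -0.0, 0.707]
contact_force: [0.5, 2.4, 2.0]
opening: 0.164
```

```bash
python3 -c "
from h import *
info(2)"
```

```text
t 25.15 q [-0.01  0.94 -0.29  1.54  0.37  0.71  1.11] grasp [0.6618 0.0576 0.1033] F [0.54 2.4  2.  ] op 0.164
nut2 ang 5.2 rad mm 39.51 Frad 0.76 Fcw -2.34
```

>>> carry_out(targets="0.1 0 -2.7 0.3 0; 0.1 0 -2.6 0.1 0; 0.1 0 -2.7 -0.2 0; 0.1 0 -2.6 -0.4 0; 0.1 0.1 -2.6 -0.5 0; 0.1 0 -2.5 -0.8 0; 0.1 0 -2.5 -0.9 0; 0.1 0 -2.5 -1 0; 0.1 0 -2.3 -1.3 0; 0.1 0 -2.2 -1.4 0; 0.1 0 0 0 0")

```text
clock: 26.07
tool_pos: [0.6549, 0.0326, 0.25]
eef_rot: [-0.0, 0.707, -0.0, 0.707]
contact_force: [1.0, 2.7, 0.1]
opening: 0.167
```

```bash
python3 -c "
from h import *
info(2)"
```

```text
t 26.07 q [ 0.03  0.93 -0.29  1.57  0.37  0.69  1.13] grasp [0.6548 0.0325 0.103 ] F [1.   2.66 0.12] op 0.167
nut2 ang -33.7 rad mm 38.86 Frad -0.64 Fcw -2.77
```

>>> carry_out(targets="0.1 0 -2.2 -1.6 0; 0.1 0.1 -2 -1.7 0; 0.1 0 -1.9 -1.8 0; 0.1 0 -1.8 -2 0; 0.1 0 -1.6 -2.1 0; 0.1 0 0 0 0; 0.1 0 0 0 0")

```text
clock: 26.65
tool_pos: [0.6457, 0.0236, 0.25]
eef_rot: [-0.0, 0.707, -0.0, 0.707]
contact_force: [1.5, 1.6, 1.4]
opening: 0.169
```

```bash
python3 -c "
from h import *
info(2)"; python3 tab.py -54 2 25
```

```text
t 26.65 q [ 0.05  0.92 -0.29  1.6   0.38  0.67  1.14] grasp [0.6457 0.0235 0.103 ] F [1.47 1.58 1.39] op 0.169
nut2 ang -52.8 rad mm 38.35 Frad -0.37 Fcw -2.13
y-0.8 z-1.1; y-0.7 z-1.1; y-0.7 z-1.1; y-0.7 z-1.2; y-0.6 z-1.1; y-0.5 z-1.2; y-0.5 z-1.3; y-0.5 z-1.2; y-0.4 z-1.3; y-0.4 z-1.2; y-0.4 z-1.3; y-0.3 z-1.3; y-0.2 z-1.3; y-0.2 z-1.3; y-0.2 z-1.3; y-0.1 z-1.3; y-0.1 z-1.4; y0.0 z-1.3; y0.0 z-1.3; y0.1 z-1.4; y0.1 z-1.3; y0.2 z-1.3; y0.2 z-1.3; y0.2 z-1.3; y0.3 z-1.3
```

>>> carry_out(targets="0.1 0 -0.8 -1.1 0; 0.1 0 -0.7 -1.1 0; 0.1 0 -0.7 -1.1 0; 0.1 0 0 0 0; 0.1 0 0 0 0")

```text
clock: 27.07
tool_pos: [0.6426, 0.0216, 0.25]
eef_rot: [-0.0, 0.707, 0.0, 0.707]
contact_force: [2.7, 2.0, 1.1]
opening: 0.172
```

```bash
python3 -c "
from h import *
info(2)"
```

```text
t 27.07 q [ 0.05  0.92 -0.29  1.62  0.38  0.66  1.14] grasp [0.6426 0.0216 0.103 ] F [2.66 1.97 1.06] op 0.172
nut2 ang -58.2 rad mm 38.19 Frad -0.27 Fcw -3.3
```

>>> carry_out(targets="0.1 0.1 -0.7 -1.2 0; 0.1 0 -0.6 -1.1 0; 0.1 0 -0.5 -1.2 0; 0.1 0 0 0 0; 0.1 0 0 0 0")

```text
clock: 27.48
tool_pos: [0.6391, 0.0198, 0.2499]
eef_rot: [-0.0, 0.707, 0.0, 0.707]
contact_force: [1.8, 3.4, 1.6]
opening: 0.171
```

```bash
python3 -c "
from h import *
info(2)"
```

```text
t 27.48 q [ 0.05  0.92 -0.29  1.63  0.38  0.65  1.13] grasp [0.639  0.0198 0.1029] F [1.77 3.45 1.55] op 0.171
nut2 ang -64.2 rad mm 38.02 Frad -2.33 Fcw -3.1
```

>>> carry_out(targets="0.1 0 -0.3 -1.3 0; 0.1 0 -0.3 -1.3 0; 0.1 0 -0.3 -1.3 0; 0.1 0 0 0 0; 0.1 0 0 0 0")

```text
clock: 27.9
tool_pos: [0.6352, 0.0186, 0.2499]
eef_rot: [-0.0, 0.707, -0.0, 0.707]
contact_force: [2.5, 1.1, 0.8]
opening: 0.17
```

```bash
python3 -c "
from h import *
info(2)"
```

```text
t 27.9 q [ 0.05  0.91 -0.29  1.64  0.39  0.65  1.13] grasp [0.6352 0.0185 0.1029] F [2.48 1.11 0.79] op 0.17
nut2 ang -70.3 rad mm 37.75 Frad -0.21 Fcw -2.71
```

>>> carry_out(targets="0.1 0 -0.4 -1.2 0; 0.1 0.1 -0.4 -1.3 0; 0.1 0 -0.3 -1.3 0; 0.1 0 0 0 0; 0.1 0 0 0 0")

```text
clock: 28.32
tool_pos: [0.6314, 0.0176, 0.2499]
eef_rot: [-0.0, 0.707, -0.0, 0.707]
contact_force: [2.2, 0.4, 2.3]
opening: 0.169
```

```bash
python3 -c "
from h import *
info(2)"
```

```text
t 28.32 q [ 0.06  0.91 -0.29  1.65  0.39  0.64  1.13] grasp [0.6314 0.0175 0.1029] F [2.25 0.41 2.31] op 0.169
nut2 ang -76.3 rad mm 37.58 Frad 0.13 Fcw -2.28
```

>>> carry_out(targets="0.1 0 -0.3 -1.3 0; 0.1 0 -0.2 -1.3 0; 0.1 0 -0.2 -1.3 0; 0.1 0 0 0 0; 0.1 0 0 0 0")

```text
clock: 28.73
tool_pos: [0.6274, 0.017, 0.2498]
eef_rot: [-0.0, 0.707, -0.0, 0.707]
contact_force: [2.5, 0.1, 1.2]
opening: 0.167
```

```bash
python3 -c "
from h import *
info(2)"
```

```text
t 28.73 q [ 0.06  0.9  -0.29  1.67  0.39  0.63  1.13] grasp [0.6273 0.0169 0.1028] F [2.55 0.09 1.23] op 0.167
nut2 ang -82.5 rad mm 37.41 Frad 0.25 Fcw -2.54
```

>>> carry_out(targets="0.1 0 -0.2 -1.3 0; 0.1 0.1 -0.2 -1.3 0; 0.1 0 -0.1 -1.3 0; 0.1 0 0 0 0; 0.1 0 0 0 0")

```text
clock: 29.15
tool_pos: [0.6235, 0.0167, 0.2497]
eef_rot: [-0.0, 0.707, 0.0, 0.707]
contact_force: [2.9, -0.6, 2.0]
opening: 0.167
```

```bash
python3 -c "
from h import *
info(2)"
```

```text
t 29.15 q [ 0.06  0.9  -0.28  1.68  0.39  0.62  1.12] grasp [0.6234 0.0167 0.1027] F [ 2.88 -0.62  2.04] op 0.167
nut2 ang -88.5 rad mm 37.35 Frad 0.69 Fcw -2.86
```

>>> carry_out(targets="0.1 0 -0.1 -1.3 0; 0.1 0 0 -1.3 0; 0.1 0 0 -1.3 0; 0.1 0 0 0 0; 0.1 0 0 0 0")

```text
clock: 29.57
tool_pos: [0.6198, 0.0168, 0.2497]
eef_rot: [-0.0, 0.707, 0.0, 0.707]
contact_force: [4.1, 0.0, 0.7]
opening: 0.17
```

```bash
python3 -c "
from h import *
info(2)"
```

```text
t 29.57 q [ 0.06  0.9  -0.28  1.69  0.39  0.61  1.12] grasp [0.6199 0.0168 0.1027] F [4.09 0.05 0.73] op 0.17
nut2 ang -94.0 rad mm 37.28 Frad -0.33 Fcw -4.08
```

>>> carry_out(targets="0.1 0 0 -1.3 0; 0.1 0 0.1 -1.3 0; 0.1 0 0 0 0; 0.1 0 0 0 0")

```text
clock: 29.9
tool_pos: [0.6178, 0.0169, 0.2498]
eef_rot: [0.0, 0.706, 0.0, 0.708]
contact_force: [5.6, 0.3, -0.1]
opening: 0.169
```

```bash
python3 -c "
from h import *
info(2)"
```

```text
t 29.9 q [ 0.05  0.89 -0.28  1.7   0.39  0.6   1.12] grasp [0.6182 0.017  0.1029] F [ 5.56  0.33 -0.07] op 0.169
nut2 ang -96.6 rad mm 37.23 Frad -0.97 Fcw -5.48
```

>>> carry_out(targets="0.1 0 0.2 -1.2 0; 0.1 0 0.2 -1.2 0; 0.1 0 0 0 0; 0.1 0 0 0 0")

```text
clock: 30.23
tool_pos: [0.6161, 0.0171, 0.25]
eef_rot: [0.0, 0.706, 0.0, 0.709]
contact_force: [8.2, 0.3, -1.5]
opening: 0.167
```

```bash
python3 -c "
from h import *
info(2)"
```

```text
t 30.23 q [ 0.05  0.89 -0.28  1.7   0.39  0.6   1.11] grasp [0.6167 0.0173 0.103 ] F [ 8.22  0.32 -1.54] op 0.167
nut2 ang -98.9 rad mm 37.19 Frad -1.58 Fcw -8.07
```

>>> carry_out(targets="0.1 0 0.2 -0.9 0; 0.1 0 0 0 0; 0.1 0 0 0 0")

```text
clock: 30.48
tool_pos: [0.6155, 0.0173, 0.25]
eef_rot: [0.0, 0.705, 0.0, 0.709]
contact_force: [8.3, -0.1, -1.9]
opening: 0.167
```

```bash
python3 -c "
from h import *
info(2)
print(go([.4686,.0595,.293]))"
```

```text
t 30.48 q [ 0.05  0.89 -0.28  1.71  0.39  0.59  1.11] grasp [0.6162 0.0174 0.103 ] F [ 8.33 -0.07 -1.88] op 0.167
nut2 ang -99.7 rad mm 37.15 Frad -1.34 Fcw -8.22
[ -43.73873587   42.27154375 -146.64182418]
```

>>> carry_out(targets="0.1 0 0.1 -0.8 0; 0.1 0 0 0 0; 0.1 0 0 0 0; 0.35 0 0 1 0; 0.35 0 0 1.5 0; 0.35 0 0 0 0; 0.35 0 0 0 0; 0.35 -20 0 0 0; 0.35 -22 0 0 0; 0.35 0 0 0 0; 0.35 0 10.5 -36.5 0; 0.35 0 10.5 -36.5 0; 0.35 0 10.5 -36.5 0; 0.35 0 10.5 -36.5 0; 0.35 0 0 0 0; 0.35 0 0 0 0")

```text
clock: 31.82
tool_pos: [0.4671, 0.0599, 0.2915]
eef_rot: [-0.002, 0.709, 0.001, 0.706]
contact_force: [0.4, -0.1, -0.0]
opening: 0.353
```

```bash
python3 -c "
from h import *
info(4)
for n in('side','top'):
    p,_=eyes.snapshot(n); u,v=proj(n,[*C,.08])[0]
    u,v=int(u),int(v); c=p[v-55:v+55,u-65:u+65]; print(n,u-65,v-55);cv2.imwrite(f'pics/{n}6.png',cv2.resize(c,None,fx=5,fy=5,interpolation=2))
print(go([.4686,.0595,.2495]))"
```

```text
t 31.82 q [-0.09  0.7  -0.22  2.12  0.41  0.37  0.93] grasp [0.4665 0.0597 0.1445] F [ 0.41 -0.12 -0.01] op 0.353
nut4 ang -99.5 rad mm 36.4 Frad 0.05 Fcw -0.42
side 284 208
top 232 224
[42.15306683  0.14324656 -1.84755045]
```

View pics/side6.png

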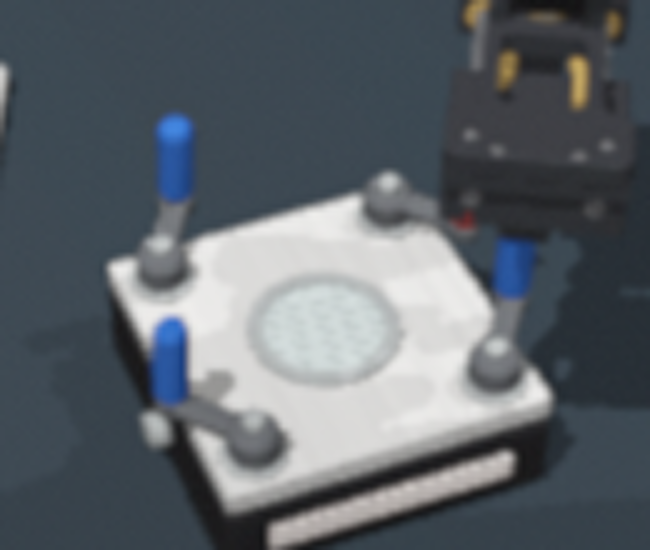

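View pics/top6.png

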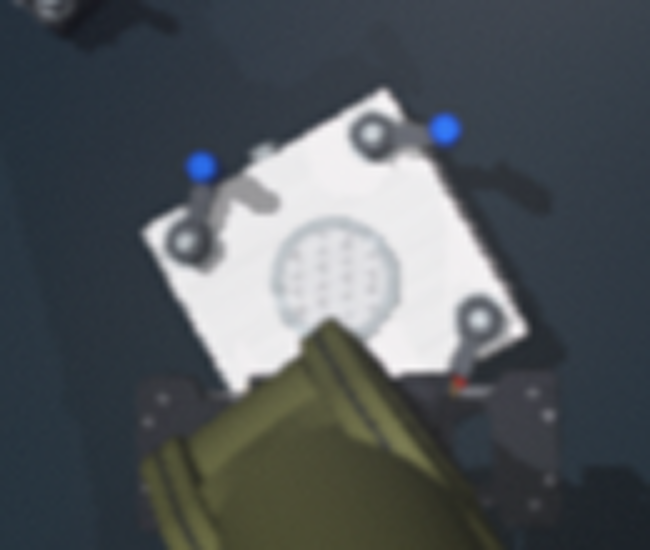

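Side crop: the fingers are above grip 4 (513,265). Grips 2 (175,130) and 3 (170,325) stay turned. I descend on grip 4.

>>> carry_out(targets="0.35 0 0 0.5 0; 0.35 14 0 0 0; 0.35 14 0 0 0; 0.35 14 0 0 0; 0.35 0 0 0 0; 0.1 0 0 0 0; 0.1 0 0 0 0; 0.1 0 0 0 0; 0.1 0 0 0 0; 0.1 0 0 0 0; 0.1 0 0 0 0")

```text
clock: 32.83
tool_pos: [0.4703, 0.0591, 0.2502]
eef_rot: [0.0, 0.707, -0.0, 0.707]
contact_force: [0.2, -1.3, 1.0]
opening: 0.174
```

```bash
python3 -c "
from h import *
info(4)";for a in -97 -137 -177 143; do python3 tab.py $a 4 10; done
```

```text
t 32.83 q [-0.13  0.78 -0.15  2.14  0.45  0.25  0.9 ] grasp [0.4705 0.0591 0.1032] F [ 0.16 -1.34  1.05] op 0.174
nut4 ang -93.2 rad mm 36.58 Frad 1.33 Fcw -0.24
y0.4 z-2.7; y0.6 z-2.5; y0.8 z-2.6; y0.9 z-2.4; y1.1 z-2.5; y1.3 z-2.3; y1.5 z-2.2; y1.6 z-2.1; y1.7 z-2.0; y1.9 z-1.9
y2.0 z-1.7; y2.1 z-1.6; y2.2 z-1.5; y2.3 z-1.3; y2.5 z-1.1; y2.4 z-0.9; y2.6 z-0.8; y2.5 z-0.6; y2.7 z-0.4; y2.6 z-0.2
y2.7 z-0.1; y2.6 z0.1; y2.6 z0.4; y2.6 z0.5; y2.6 z0.7; y2.5 z0.8; y2.5 z1.1; y2.3 z1.2; y2.3 z1.3; y2.2 z1.6
y2.0 z1.6; y2.0 z1.8; y1.8 z2.0; y1.6 z2.0; y1.6 z2.2; y1.3 z2.3; y1.2 z2.3; y1.1 z2.5; y0.8 z2.5; y0.7 z2.6
```

>>> carry_out(targets="0.1 0 0.2 -2.7 0; 0.1 0 0.5 -2.6 0; 0.1 0 0.7 -2.6 0; 0.1 0 0.9 -2.4 0; 0.1 0 1.1 -2.5 0; 0.1 0.1 1.3 -2.3 0; 0.1 0 1.5 -2.2 0; 0.1 0 1.6 -2.1 0; 0.1 0 1.7 -2 0; 0.1 0.1 1.9 -1.9 0; 0.1 0 0 0 0")

```text
clock: 33.75
tool_pos: [0.4464, 0.0714, 0.2495]
eef_rot: [-0.0, 0.707, 0.001, 0.707]
contact_force: [3.1, -0.8, 1.7]
opening: 0.169
```

```bash
python3 -c "
from h import *
info(4)"
```

```text
t 33.75 q [-0.19  0.77 -0.12  2.2   0.45  0.19  0.86] grasp [0.4464 0.0714 0.1025] F [ 3.14 -0.81  1.69] op 0.169
nut4 ang -137.3 rad mm 35.61 Frad -1.75 Fcw -2.72
```

>>> carry_out(targets="0.1 0 2 -1.6 0; 0.1 0 2.1 -1.5 0; 0.1 0 2.2 -1.4 0; 0.1 0 2.3 -1.2 0; 0.1 0.1 2.5 -1 0; 0.1 0 2.4 -0.8 0; 0.1 0 2.6 -0.7 0; 0.1 0 2.5 -0.5 0; 0.1 0 2.7 -0.4 0; 0.1 0 2.6 -0.2 0; 0.1 0 0 0 0")

```text
clock: 34.67
tool_pos: [0.4371, 0.0951, 0.2493]
eef_rot: [-0.0, 0.707, 0.0, 0.707]
contact_force: [2.5, -2.8, 1.1]
opening: 0.167
```

```bash
python3 -c "
from h import *
info(4)"
```

```text
t 34.67 q [-0.25  0.77 -0.1   2.22  0.43  0.17  0.82] grasp [0.437  0.0951 0.1023] F [ 2.54 -2.8   1.09] op 0.167
nut4 ang -179.2 rad mm 35.56 Frad -2.5 Fcw -2.83
```

>>> carry_out(targets="0.1 0 2.7 0.1 0; 0.1 0 2.6 0.3 0; 0.1 0 2.6 0.5 0; 0.1 0 2.6 0.6 0; 0.1 0.1 2.6 0.7 0; 0.1 0 2.5 0.8 0; 0.1 0 2.5 1.1 0; 0.1 0 2.3 1.2 0; 0.1 0 2.3 1.3 0; 0.1 0 2.2 1.6 0; 0.1 0 0 0 0")

```text
clock: 35.58
tool_pos: [0.4457, 0.1203, 0.2492]
eef_rot: [-0.0, 0.707, 0.001, 0.707]
contact_force: [-1.9, -2.2, 1.5]
opening: 0.169
```

```bash
python3 -c "
from h import *
info(4)"
```

```text
t 35.58 q [-0.29  0.78 -0.12  2.17  0.4   0.21  0.8 ] grasp [0.4456 0.1204 0.1022] F [-1.91 -2.16  1.52] op 0.169
nut4 ang 137.3 rad mm 36.61 Frad -0.06 Fcw -2.89
```

>>> carry_out(targets="0.1 0 2 1.6 0; 0.1 0.1 2 1.8 0; 0.1 0 1.8 2 0; 0.1 0 1.6 2 0; 0.1 0 1.6 2.2 0; 0.1 0 0 0 0; 0.1 0 0 0 0")

```text
clock: 36.17
tool_pos: [0.4555, 0.129, 0.2492]
eef_rot: [0.0, 0.707, 0.001, 0.707]
contact_force: [-1.2, -0.2, -0.1]
opening: 0.168
```

```bash
python3 -c "
from h import *
info(4)"; python3 tab.py 123 2 27
```

```text
t 36.17 q [-0.29  0.78 -0.13  2.14  0.4   0.24  0.8 ] grasp [0.4556 0.1291 0.1022] F [-1.21 -0.17 -0.12] op 0.168
nut4 ang 116.8 rad mm 37.55 Frad 0.39 Fcw -1.16
y0.7 z1.1; y0.6 z1.2; y0.7 z1.1; y0.5 z1.2; y0.6 z1.3; y0.5 z1.2; y0.4 z1.2; y0.4 z1.3; y0.4 z1.3; y0.3 z1.3; y0.3 z1.2; y0.2 z1.4; y0.2 z1.3; y0.2 z1.3; y0.0 z1.3; y0.1 z1.3; y0.0 z1.4; y-0.1 z1.3; y0.0 z1.3; y-0.2 z1.3; y-0.2 z1.3; y-0.2 z1.4; y-0.3 z1.2; y-0.3 z1.3; y-0.4 z1.3; y-0.4 z1.3; y-0.4 z1.2
```

>>> carry_out(targets="0.1 0 0.7 1.1 0; 0.1 0 0.6 1.2 0; 0.1 0 0.6 1.1 0; 0.1 0 0 0 0; 0.1 0 0 0 0")

```text
clock: 36.58
tool_pos: [0.4587, 0.1307, 0.2492]
eef_rot: [0.0, 0.707, 0.0, 0.707]
contact_force: [-3.0, 0.4, -0.4]
opening: 0.165
```

```bash
python3 -c "
from h import *
info(4)"
```

```text
t 36.58 q [-0.29  0.78 -0.14  2.13  0.39  0.25  0.8 ] grasp [0.4587 0.1307 0.1022] F [-3.03  0.41 -0.44] op 0.165
nut4 ang 111.5 rad mm 37.76 Frad 1.49 Fcw -2.67
```

>>> carry_out(targets="0.1 0 0.5 1.2 0; 0.1 0.1 0.5 1.3 0; 0.1 0 0.5 1.2 0; 0.1 0 0 0 0; 0.1 0 0 0 0")

```text
clock: 37.0
tool_pos: [0.4625, 0.1322, 0.2491]
eef_rot: [0.0, 0.707, 0.0, 0.707]
contact_force: [-2.5, 1.0, -0.0]
opening: 0.168
```

```bash
python3 -c "
from h import *
info(4)"
```

```text
t 37.0 q [-0.29  0.79 -0.14  2.12  0.39  0.26  0.8 ] grasp [0.4626 0.1323 0.1021] F [-2.5   0.97 -0.02] op 0.168
nut4 ang 105.1 rad mm 38.05 Frad 1.59 Fcw -2.16
```

>>> carry_out(targets="0.1 0 0.5 1.2 0; 0.1 0 0.4 1.3 0; 0.1 0 0.4 1.3 0; 0.1 0 0 0 0; 0.1 0 0 0 0")

```text
clock: 37.42
tool_pos: [0.4664, 0.1334, 0.2491]
eef_rot: [0.0, 0.707, 0.0, 0.707]
contact_force: [-2.2, 0.3, -1.3]
opening: 0.167
```

```bash
python3 -c "
from h import *
info(4)"
```

```text
t 37.42 q [-0.28  0.79 -0.14  2.11  0.39  0.27  0.81] grasp [0.4664 0.1335 0.1021] F [-2.17  0.32 -1.28] op 0.167
nut4 ang 99.1 rad mm 38.38 Frad 0.66 Fcw -2.09
```

>>> carry_out(targets="0.1 0.1 0.3 1.3 0; 0.1 0 0.3 1.2 0; 0.1 0 0.2 1.4 0; 0.1 0 0 0 0; 0.1 0 0 0 0")

```text
clock: 37.83
tool_pos: [0.4703, 0.1342, 0.249]
eef_rot: [0.0, 0.707, 0.0, 0.707]
contact_force: [-2.5, 1.3, -0.8]
opening: 0.167
```

```bash
python3 -c "
from h import *
info(4)"
```

```text
t 37.83 q [-0.28  0.79 -0.15  2.09  0.39  0.28  0.81] grasp [0.4704 0.1343 0.102 ] F [-2.48  1.32 -0.77] op 0.167
nut4 ang 93.2 rad mm 38.73 Frad 1.46 Fcw -2.4
```

>>> carry_out(targets="0.1 0 0.2 1.3 0; 0.1 0 0.2 1.3 0; 0.1 0 0.1 1.3 0; 0.1 0 0 0 0; 0.1 0 0 0 0")

```text
clock: 38.25
tool_pos: [0.4741, 0.1346, 0.249]
eef_rot: [0.0, 0.707, 0.0, 0.707]
contact_force: [-2.6, 0.3, -1.2]
opening: 0.167
```

```bash
python3 -c "
from h import *
info(4)"
```

```text
t 38.25 q [-0.28  0.79 -0.15  2.08  0.39  0.29  0.81] grasp [0.4742 0.1346 0.102 ] F [-2.58  0.32 -1.15] op 0.167
nut4 ang 87.6 rad mm 39.04 Frad 0.21 Fcw -2.59
```

>>> carry_out(targets="0.1 0.1 0.1 1.3 0; 0.1 0 0 1.4 0; 0.1 0 0 1.3 0; 0.1 0 0 0 0; 0.1 0 0 0 0")

```text
clock: 38.67
tool_pos: [0.4781, 0.1346, 0.2489]
eef_rot: [0.0, 0.707, 0.0, 0.707]
contact_force: [-2.2, 0.5, -0.5]
opening: 0.166
```

```bash
python3 -c "
from h import *
info(4)"
```

```text
t 38.67 q [-0.27  0.8  -0.16  2.07  0.39  0.3   0.82] grasp [0.4782 0.1346 0.1019] F [-2.23  0.45 -0.54] op 0.166
nut4 ang 81.7 rad mm 39.42 Frad 0.13 Fcw -2.27
```

>>> carry_out(targets="0.1 0 0 1.3 0; 0.1 0 -0.1 1.3 0; 0.1 0 -0.1 1.3 0; 0.1 0 0 0 0; 0.1 0 0 0 0")

```text
clock: 39.08
tool_pos: [0.4819, 0.1342, 0.2489]
eef_rot: [-0.0, 0.707, -0.0, 0.707]
contact_force: [-2.4, -0.1, -1.7]
opening: 0.166
```

```bash
python3 -c "
from h import *
info(4)"
```

```text
t 39.08 q [-0.26  0.8  -0.16  2.06  0.39  0.31  0.82] grasp [0.4819 0.1342 0.1019] F [-2.37 -0.06 -1.72] op 0.166
nut4 ang 76.3 rad mm 39.71 Frad -0.61 Fcw -2.29
```

>>> carry_out(targets="0.1 0.1 -0.3 1.3 0; 0.1 0 -0.3 1.3 0; 0.1 0 -0.3 1.3 0; 0.1 0 0 0 0; 0.1 0 0 0 0")

```text
clock: 39.5
tool_pos: [0.485, 0.1337, 0.2487]
eef_rot: [-0.0, 0.708, 0.0, 0.706]
contact_force: [-5.9, 0.2, -0.1]
opening: 0.166
```

```bash
python3 -c "
from h import *
info(4)"
```

```text
t 39.5 q [-0.26  0.8  -0.17  2.05  0.39  0.32  0.83] grasp [0.4847 0.1337 0.1017] F [-5.89  0.24 -0.14] op 0.166
nut4 ang 72.3 rad mm 40.01 Frad -1.56 Fcw -5.69
```

>>> carry_out(targets="0.1 0 -0.4 1.1 0; 0.1 0 -0.4 1.1 0; 0.1 0 0 0 0; 0.1 0 0 0 0")

```text
clock: 39.83
tool_pos: [0.4866, 0.1333, 0.2486]
eef_rot: [-0.0, 0.708, 0.001, 0.706]
contact_force: [-7.7, 2.4, 0.4]
opening: 0.171
```

```bash
python3 -c "
from h import *
info(4)"
```

```text
t 39.83 q [-0.25  0.8  -0.17  2.05  0.39  0.33  0.83] grasp [0.4861 0.1333 0.1016] F [-7.67  2.44  0.35] op 0.171
nut4 ang 70.2 rad mm 40.12 Frad -0.3 Fcw -8.04
```

>>> carry_out(targets="0.1 0 -0.5 1.1 0; 0.1 0 0 0 0; 0.1 0 0 0 0")

```text
clock: 40.08
tool_pos: [0.4874, 0.1331, 0.2486]
eef_rot: [-0.001, 0.708, 0.001, 0.706]
contact_force: [-8.1, 2.2, 0.8]
opening: 0.166
```

```bash
python3 -c "
from h import *
info(4)"
```

```text
t 40.08 q [-0.25  0.8  -0.17  2.04  0.38  0.33  0.83] grasp [0.4868 0.1332 0.1016] F [-8.14  2.24  0.84] op 0.166
nut4 ang 69.2 rad mm 40.19 Frad -0.8 Fcw -8.41
```

Nut 4 came up firm at about 8.5 N. I release, lift clear and look.

>>> carry_out(targets="0.1 0 -0.2 0.7 0; 0.1 0 0 0 0; 0.1 0 0 0 0; 0.4 0 0.3 -1 0; 0.4 0 0.5 -1.5 0; 0.4 0 0 0 0; 0.4 0 0 0 0; 0.4 -20 0 0 0; 0.4 -25 0 0 0; 0.4 -30 0 0 0; 0.4 -30 0 0 0; 0.4 -30 30 0 0; 0.4 -10 38 0 0; 0.4 0 38 0 0; 0.4 0 38 0 0; 0.4 0 38 0 0; 0.4 0 38 0 0; 0.4 0 38 0 0; 0.4 0 0 0 0; 0.4 0 0 0 0")

```text
clock: 41.75
tool_pos: [0.4865, 0.393, 0.3933]
eef_rot: [-0.001, 0.707, 0.002, 0.707]
contact_force: [-0.2, -0.0, -0.2]
opening: 0.398
```

```bash
python3 -c "
from h import *
info()
for n in('side','top'):
    p,_=eyes.snapshot(n); u,v=proj(n,[*C,.08])[0]; cv2.imwrite(f'pics/{n}7f.png',p)
    u,v=int(u),int(v); c=p[v-55:v+55,u-65:u+65]; print(n,u-65,v-55);cv2.imwrite(f'pics/{n}7.png',cv2.resize(c,None,fx=5,fy=5,interpolation=2))
"
```

```text
t 41.75 q [-0.6   0.71 -0.28  1.57  0.23  0.89  0.61] grasp [0.4865 0.3933 0.2463] F [-0.17 -0.04 -0.16] op 0.398
side 284 208
top 232 224
```

View pics/top7.png

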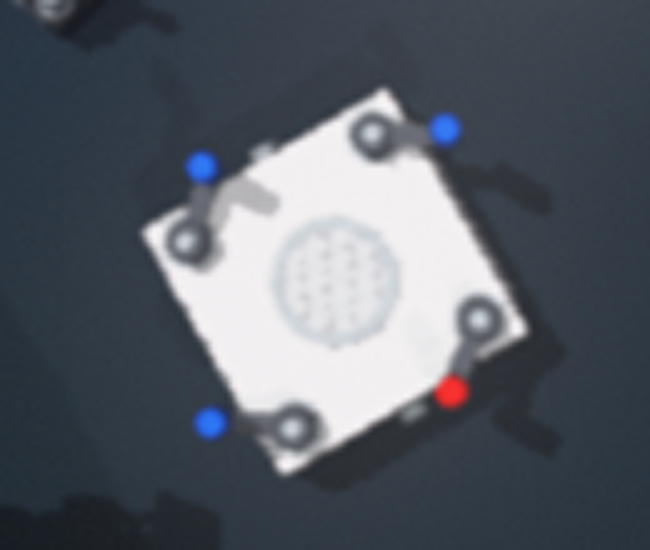

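View pics/side7f.png

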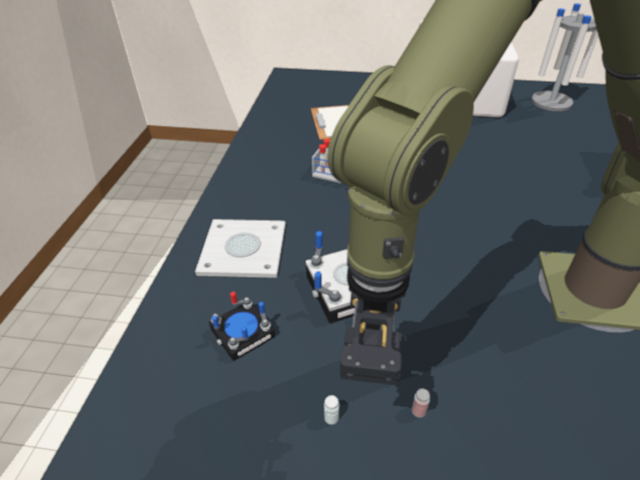

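Top crop: red grip (452,391), blue grips (445,129), (201,165) and (210,424), all turned. Vials and rack are where they were and the gripper is clear. One numeric check of the turned angles before handing in.

```bash
python3 - <<'E'
from h import *
f=lambda x,y:(232+(x+.5)/5-.5,224+(y+.5)/5-.5)
for i,n,g,a0 in((1,(478,318),(452,391),-52.4),(2,(372,133),(445,129),85.1),(3,(190,241),(201,166),141.3),(4,(295,427),(210,424),-97.3)):
    d=(ray('top',*f(*g),.1115)-ray('top',*f(*n),.074))[:2];a=np.degrees(np.arctan2(d[1],d[0]));print(i,np.hypot(*d),a,(a0-a)%360)
E
```

```text
1 0.03804977954275813 159.28170748651456 148.31829251348543
2 0.037995787900615086 -92.26843903971633 177.36843903971632
3 0.03737637020116923 -15.874625949119546 157.17462594911956
4 0.03919129384277323 84.32564388649782 178.3743561135022
```

```bash
python3 -c "
from plant import r
print(r.finish_job(), r.get_state()['clock'])"
```

```text
the job is handed in; nothing more can be done
the job is handed in; nothing more can be done
```

I tightened all four crank nuts clockwise in the order 1 (red), 3, 2, 4, each until it came up firm and no further. I then let go and handed the job in with the arm well clear, at about 42 s.

| Nut | Last tangential force read at the grip | Turned, by top camera |
|---|---|---|
| 1 (red) | about 8.4 N | 148° |
| 3 | about 9.1 N | 157° |
| 2 | about 8.2 N, then a further 0.8 mm with no reading | 177° |
| 4 | about 8.4 N, then a further 0.7 mm with no reading | 178° |

- **A mistake:** after first releasing nut 1, I wrote a lift with the wrong sign. The open fingers dipped 15 mm and touched something near nut 1, at about 10 N.
- **Recheck of nut 1:** I gripped the nut again before touching nut 3. The load rose at the same angle as before, so it had not moved, and later pictures showed it unchanged.
- **A disagreement:** the gripper's angle under load read 8 to 15° further round than the camera showed after letting go. I put this down to the fingers giving under load. The firmness judgement rests on the force readings.
- **Last pictures:** the gripper was clear and the vials stood untouched. The arm hid part of the rack, but it was never approached.

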